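# Regenerate the damp moisture absorbers

## Robot

A 6-joint arm with a two-finger parallel gripper is mounted at the origin on the work surface. World frame = base frame: x ahead of the robot, y to its left, z up, the work surface at z = 0. Lengths are in m, angles in degrees, forces in N, time in s.
With the tool pointing down it reaches from about 0.4 to 0.825 m from the base axis. Payload 7 kg.
Tool frame: the origin (TCP) lies midway between the tips of the shut fingers; the grasp point (between the pads) lies 19 mm behind it; x points along the fingers, z is the direction in which the jaws open and shut, and the axes are right-handed (so a half turn about x gives the same grasp; the last joint's range is limited). The gripper opens to 88 mm and grips with 3 to 60 N. Pads are 19 mm wide; open, the fingers measure 130 mm over their backs; the gripper's body (78 mm by 193 mm) begins 47 mm behind the grasp point.
Start: joints at [-55.972, 20.546, 0.682, 0, -70.136, -16.507], TCP at [0.203, -0.644, 0.227] pointing down, gripper open.
Joint ranges: [-176.03, 176.03], [-82.01, 121.73], [-58.28, 71.71], [-173.87, 95.51], [-174.79, -0.11], [-173.66, 173.66]. Speed limits (degrees/s): [136.94, 136.94, 172.46, 180, 180, 180].

## Interface

Orientations are given as [roll, pitch, yaw] about the fixed x, y, z axes, in that order (R = Rz(yaw) Ry(pitch) Rx(roll)).
In Python, from plant import get_state, capture, close_job gives the robot as it stands.
- The arm moves only by the tool play_rows, never from a script. Its argument "series" is one flat list of numbers, 4 for each row, row after row: the shift along the tool's x, y, z in m, then the turn about the tool's x in rad. In form: [tx, ty, tz, spin, tx, ty, tz, spin, ...]. A call has exactly 5 rows; each row shifts and turns the commanded pose from where the row before left it, along the tool's axes as they then stand; what a row does not reach is not made up. A row lasts 1/12 s, in which the tool goes at most 41.7 mm and 7.16 degrees, less where a joint would pass 70% of its speed; a pose out of reach is approached as far as the arm can. A call is refused whole if a number of a shift passes 0.0417 or a number of a turn 0.125, either way. A call with a gripper value outside its range is refused whole. "jaw" is the opening in per cent of the stroke, from 0 (shut) to 100 (fully open), set as the call begins (left out, the last holds). The fingers move at their own pace and stop on an object; "squeeze" is the grip in N (left out, the last holds). Time passes only in rows, so rows that do not move let the fingers close, or fill a call up. It gives the time, the measured TCP pose, the force and the opening at its end, in the units of the state.
- get_state(): the state, without advancing time (a new reading comes with each control period).
- capture(name): name is "scene" or "side" or "wrist"; returns a dict with "img" (420x560x3 uint8, blue, green, red), "K" (3x3 intrinsics, pixels), "world_from_camera" (4x4, takes a point from camera to world coordinates). Camera axes: x right, y down, z forward; pixel columns grow to the right and rows downward; lengths in m; the calibration is good to about 2 mm. A picture is of the moment at which its call begins. There is no depth.
- close_job(): hands the job in, once; it reports no verdict.
The state is a dict: "time_s": time; "joints": joint angles; "qd": joint speeds; "joint_torque": joint torques, N m; "tcp_pos": TCP position; "eef_rot": TCP orientation; "contact_force": force on the tool from outside, world axes, zero at the start; "moment": the same for the moment, N m; "gripper_width": finger opening in m.
Only numpy, scipy, OpenCV 4.12 (cv2) and the standard library are available. Lean on these libraries where they do the work, as an engineer would, in place of code of your own. Each camera call takes 0.05 s, during which the arm holds its last target.

## Task

The moisture-absorber canisters from the cupboard have got mixed up: feel by their weight which are damp (about twice as heavy as the dry ones) and stand every damp one upright on the grille of the drying base and every dry one upright in the clear tray. Then, with all of them in place, turn the inner timer knob clockwise until you feel its end stop, without disturbing the outer temperature ring around it, and leave the plumbing parts lying about as they are.

Things in the scene. Friction and masses are not known exactly. Their poses are not given: they have to be found in the camera images.
- can_a_center (a point): Moisture-absorber canister: upright white plastic cylinder, 62 mm in diameter, 76 mm tall, slit all round, lid vented. All look alike; a dry one weighs about 250 g, a damp one about 500 g (each give or take 10 per cent). The point is its centre, 38 mm above its underside; z is its upright axis. None if absent.
- can_b_center (a point): Moisture-absorber canister: upright white plastic cylinder, 62 mm in diameter, 76 mm tall, slit all round, lid vented. All look alike; a dry one weighs about 250 g, a damp one about 500 g (each give or take 10 per cent). The point is its centre, 38 mm above its underside; z is its upright axis. None if absent.
- can_c_center (a point): Moisture-absorber canister: upright white plastic cylinder, 62 mm in diameter, 76 mm tall, slit all round, lid vented. All look alike; a dry one weighs about 250 g, a damp one about 500 g (each give or take 10 per cent). The point is its centre, 38 mm above its underside; z is its upright axis. None if absent.
- can_d_center (a point): Moisture-absorber canister: upright white plastic cylinder, 62 mm in diameter, 76 mm tall, slit all round, lid vented. All look alike; a dry one weighs about 250 g, a damp one about 500 g (each give or take 10 per cent). The point is its centre, 38 mm above its underside; z is its upright axis. None if absent.
- can_e_center (a point): Moisture-absorber canister: upright white plastic cylinder, 62 mm in diameter, 76 mm tall, slit all round, lid vented. All look alike; a dry one weighs about 250 g, a damp one about 500 g (each give or take 10 per cent). The point is its centre, 38 mm above its underside; z is its upright axis. None if absent.
- drier: Warm-air drying base: low white plastic unit fixed to the shelf, 200 mm (its x) by 400 mm (its y), deck 58 mm high; origin under its centre. The grille takes up the +y end; the two concentric knobs stand on the deck at the -y end, their common upright axis at y = -135 mm.
- drier_grille (a point): Centre of the drying base's grille, on its flat top 58 mm above the shelf; axes as the drying base. The grille measures 172 mm along x and 248 mm along y inside a raised rim 14 mm high and 6 mm thick: room for three canisters side by side along y.
- timer_top (a point): Centre of the top face of the timer knob, the inner, grey one of the two concentric knobs: an upright eight-sided prism, 38 mm across the flats (41 mm over the corners), that stands 39 mm proud of the flat top of the outer ring. Flats face its own x and y and half-way between. A white line on its top points along its own -x.
- timer (a joint): Timer knob, rad: 0 is run down, grows as it is turned clockwise seen from above, and stays where it is left (turning takes about 0.06 N m). Full time is a firm end stop, not marked, roughly three quarters of a turn from 0 (beyond 4.2 rad): turn until it goes no further.
- ring_mark (a point): White line on the outer ring (temperature), a flat black ribbed ring 86 mm in diameter and 16 mm high under and around the timer knob. The point is on the ring's top, 36 mm from the knob axis; it goes round with the ring.
- temp_ring (a joint): Outer temperature ring, rad, grows clockwise seen from above; it turns very easily (about 0.03 N m) and independently of the timer knob.
- tray_in (a point): Centre of the inner floor of the clear acrylic tray, fixed to the shelf: outside 180 mm (its x) by 205 mm (its y), walls 22 mm high and 5 mm thick, floor 5 mm thick. Room for two canisters side by side along y.
- shower_head_mid (a point): Chrome hand shower lying face down, about 255 mm long; the point is about half-way along, 16 mm above the shelf. Not part of the job.
- pvc_elbow: White PVC pipe elbow lying flat, legs 68 mm along its x and y, 42 mm thick; origin under the corner. Not part of the job.
- wrench: Steel adjustable wrench lying flat along its x, about 220 mm long; origin near its middle, on the shelf. Not part of the job.
- tap_cartridge: Grey plastic tap cartridge standing upright, 39 mm in diameter, 68 mm tall with its stem; origin under its centre. Not part of the job.
- clip_box: Small closed plastic box with a hinged lid and a spring clip, 110 mm (its x) by 160 mm (its y) by 51 mm high, fixed to the shelf; origin under its centre. Not part of the job.
Not all that is in view belongs to the job. What is shaped like the part that bears can_d_center but pink is not meant.

How it is judged (in metres and radians):
On the way, in this order (a step that is already met when the one before it is completed fails the run):
1. every damp canister stands on the drier's grille and every dry one in the tray ((((x of can_a_center in the frame of drier_grille between -0.062 and 0.062 m and y of can_a_center in the frame of drier_grille between -0.1 and 0.1 m and z of can_a_center in the frame of drier_grille between 0.032 and 0.044 m and angle between can_a_center's own z axis and vertical below 0.12 rad) and contact force between can_a and drier above 3.5 N) or ((x of can_a_center in the frame of tray_in between -0.062 and 0.062 m and y of can_a_center in the frame of tray_in between -0.075 and 0.075 m and z of can_a_center in the frame of tray_in between 0.032 and 0.044 m and angle between can_a_center's own z axis and vertical below 0.12 rad) and contact force between can_a and tray between 1.2 and 3.5 N)) and (((x of can_b_center in the frame of drier_grille between -0.062 and 0.062 m and y of can_b_center in the frame of drier_grille between -0.1 and 0.1 m and z of can_b_center in the frame of drier_grille between 0.032 and 0.044 m and angle between can_b_center's own z axis and vertical below 0.12 rad) and contact force between can_b and drier above 3.5 N) or ((x of can_b_center in the frame of tray_in between -0.062 and 0.062 m and y of can_b_center in the frame of tray_in between -0.075 and 0.075 m and z of can_b_center in the frame of tray_in between 0.032 and 0.044 m and angle between can_b_center's own z axis and vertical below 0.12 rad) and contact force between can_b and tray between 1.2 and 3.5 N)) and (((x of can_c_center in the frame of drier_grille between -0.062 and 0.062 m and y of can_c_center in the frame of drier_grille between -0.1 and 0.1 m and z of can_c_center in the frame of drier_grille between 0.032 and 0.044 m and angle between can_c_center's own z axis and vertical below 0.12 rad) and contact force between can_c and drier above 3.5 N) or ((x of can_c_center in the frame of tray_in between -0.062 and 0.062 m and y of can_c_center in the frame of tray_in between -0.075 and 0.075 m and z of can_c_center in the frame of tray_in between 0.032 and 0.044 m and angle between can_c_center's own z axis and vertical below 0.12 rad) and contact force between can_c and tray between 1.2 and 3.5 N)) and (((x of can_d_center in the frame of drier_grille between -0.062 and 0.062 m and y of can_d_center in the frame of drier_grille between -0.1 and 0.1 m and z of can_d_center in the frame of drier_grille between 0.032 and 0.044 m and angle between can_d_center's own z axis and vertical below 0.12 rad) and contact force between can_d and drier above 3.5 N) or ((x of can_d_center in the frame of tray_in between -0.062 and 0.062 m and y of can_d_center in the frame of tray_in between -0.075 and 0.075 m and z of can_d_center in the frame of tray_in between 0.032 and 0.044 m and angle between can_d_center's own z axis and vertical below 0.12 rad) and contact force between can_d and tray between 1.2 and 3.5 N)) and (((x of can_e_center in the frame of drier_grille between -0.062 and 0.062 m and y of can_e_center in the frame of drier_grille between -0.1 and 0.1 m and z of can_e_center in the frame of drier_grille between 0.032 and 0.044 m and angle between can_e_center's own z axis and vertical below 0.12 rad) and contact force between can_e and drier above 3.5 N) or ((x of can_e_center in the frame of tray_in between -0.062 and 0.062 m and y of can_e_center in the frame of tray_in between -0.075 and 0.075 m and z of can_e_center in the frame of tray_in between 0.032 and 0.044 m and angle between can_e_center's own z axis and vertical below 0.12 rad) and contact force between can_e and tray between 1.2 and 3.5 N))), for 0.3 s.
2. the timer knob is at its end stop with the temperature ring where it was (value of joint timer above 4.6 rad and distance of ring_mark from where it was at the start of the episode below 0.005 m), for 0.2 s.
At the end, for the whole second after the job is handed in: Every damp canister stands upright (within 7 degrees) on the drier's grille inside the rim, every dry one upright on the floor of the tray; the timer knob is within 0.1 rad of its end stop; the mark on the temperature ring is within 5 mm of where it was at the start (all of step 1 and all of step 2); the robot touches nothing.
It fails at once if the outer temperature ring is disturbed (its mark moves more than 6 mm) (distance of ring_mark from where it was at the start of the episode above 0.006 m).
It fails at once if a plumbing part lying about is moved by more than 30 mm (distance of any of shower_head_mid, pvc_elbow, wrench, tap_cartridge from where it was at the start of the episode above 0.03 m).
Of can_a, can_b, can_c, can_d, can_e only 3 to 5 are there at a start; the rules pass over those that are not, and their reading is None.
At some moment in a run one of can_a, can_b, can_c, can_d, can_e may be knocked a few centimetres aside while the robot is not near it.
It also fails if it takes over 210 s, if anything falls off the work surface, if the arm or the gripper's body presses on something with over 40 N, if the wrist force passes 120 N, or if a joint passes its speed limit or range.

## Working session

There is one attempt and no reset: what is moved stays moved. The work goes in short steps, Python scripts to look and compute and a tool call to move; the robot and the scene stay as the last step left them, time stands still between calls to the robot, and variables do not carry over. Pictures are saved under pics/ and viewed, and the job is handed in when it is done.

Besides the shell and the picture viewer there is one more tool, called as name(argument=value, ...), one argument or row to a line, values as JSON. play_rows: Moves the arm, as the interface text tells. Its arguments: {"type":"object","properties":{"series":{"type":"array","items":{"type":"number"}},"jaw":{"type":"number"},"squeeze":{"type":"number"}},"required":["series"]}

```bash
ls; mkdir -p pics; python3 - <<'E'
from plant import get_state, capture
import cv2, numpy as np
print(get_state())
for n in ("scene","side","wrist"):
    c=capture(n); cv2.imwrite(f"pics/{n}0.png",c["img"]); print(n,c["K"].tolist(),np.round(c["world_from_camera"],4).tolist())
E
```

```text
pics
{'time_s': 0.0, 'joints': array([-5.59712281e+01,  2.05911182e+01,  6.33230977e-01, -1.76750276e-02,
       -7.01370972e+01, -1.65060923e+01]), 'qd': array([-0.06390792,  0.0287644 ,  0.00070751,  0.0360524 ,  0.05086573,
       -0.0252537 ]), 'joint_torque': array([-4.32962734e-04, -5.82717025e+01,  2.93055689e+01,  6.99732721e+00,
        6.94759452e-03, -1.13790884e-04]), 'tcp_pos': array([ 0.20302995, -0.64322167,  0.22562985]), 'eef_rot': array([  6.58504296,  89.90357279, 114.10170335]), 'contact_force': array([-0.23496956, -0.04112932, -0.81761919]), 'moment': array([-0.02507064,  0.00225121, -0.00088964]), 'gripper_width': 0.08770829900160304}
scene [[399.72995233841596, 0.0, 271.87626290021836], [0.0, 399.72995233841596, 206.66707389188312], [0.0, 0.0, 1.0]] [[0.4576, 0.5316, -0.7128, 1.3984], [0.8891, -0.2833, 0.3595, -0.4396], [-0.0108, -0.7982, -0.6023, 0.7852], [0.0, 0.0, 0.0, 1.0]]
side [[445.6585185084832, 0.0, 277.1092398807188], [0.0, 445.6585185084832, 208.35775030025354], [0.0, 0.0, 1.0]] [[-0.9804, -0.1014, 0.1687, 0.379], [-0.196, 0.5774, -0.7926, 0.8255], [-0.017, -0.8102, -0.5859, 0.7091], [0.0, 0.0, 0.0, 1.0]]
wrist [[360.29413646673544, 0.0, 275.61900498977093], [0.0, 360.29413646673544, 210.51332147319178], [0.0, 0.0, 1.0]] [[-0.3005, 0.918, 0.2588, 0.1345], [0.9538, 0.2888, 0.083, -0.6651], [0.0015, 0.2718, -0.9624, 0.3845], [0.0, 0.0, 0.0, 1.0]]
```

View pics/scene0.png

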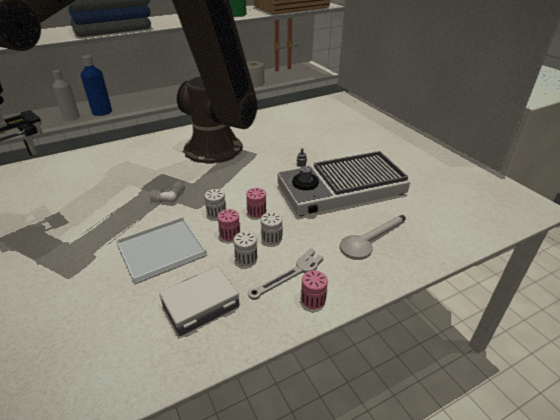

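View pics/side0.png

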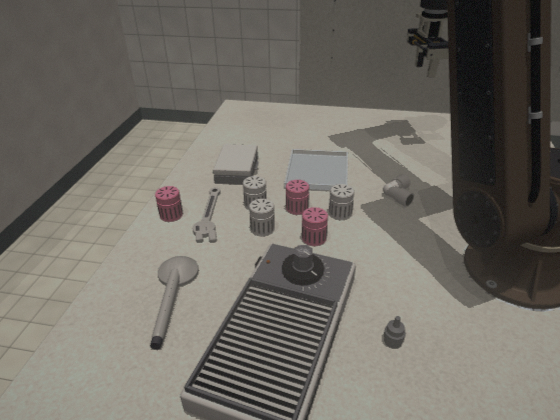

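View pics/wrist0.png

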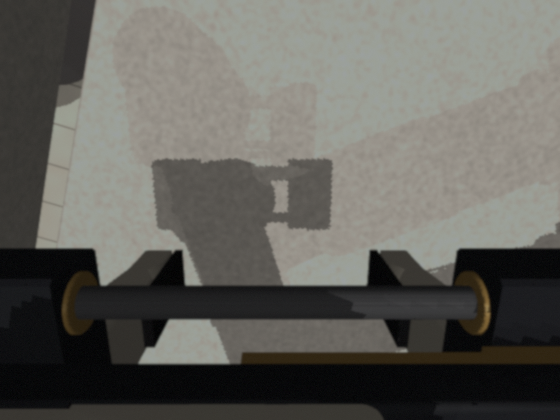

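The scene view shows three white canisters at about (215,203), (272,228) and (245,248), and three pink decoys. The tray is at (162,248) and the drier at (343,183). I'll enlarge these to measure them.

```bash
cat > h.py <<'E'
from plant import get_state, capture
import cv2, numpy as np
from scipy.spatial.transform import Rotation as Rot
np.set_printoptions(precision=4,suppress=True)
def cap(n): return capture(n)
def ray(c,u,v):
    T=np.array(c["world_from_camera"]);d=T[:3,:3]@np.linalg.inv(c["K"])@np.array([u,v,1.]);return T[:3,3],d
def onz(c,u,v,z):
    o,d=ray(c,u,v);return o+d*(z-o[2])/d[2]
def proj(c,p):
    T=np.linalg.inv(c["world_from_camera"]);q=T[:3,:3]@np.asarray(p,float)+T[:3,3];q=np.array(c["K"])@q;return q[:2]/q[2]
def crop(c,x0,y0,w,h,s,name):
    im=cv2.resize(c["img"][y0:y0+h,x0:x0+w],None,fx=s,fy=s,interpolation=cv2.INTER_CUBIC)
    for x in range((x0//20+1)*20,x0+w,20):
        cv2.line(im,((x-x0)*s,0),((x-x0)*s,6),(0,0,255),1); cv2.putText(im,str(x),((x-x0)*s-10,18),0,.4,(0,0,255),1)
    for y in range((y0//20+1)*20,y0+h,20):
        cv2.line(im,(0,(y-y0)*s),(6,(y-y0)*s),(0,0,255),1); cv2.putText(im,str(y),(8,(y-y0)*s+4),0,.4,(0,0,255),1)
    cv2.imwrite(name,im)
def tri(pairs):
    A=[];b=[]
    for c,u,v in pairs:
        o,d=ray(c,u,v);d=d/np.linalg.norm(d);P=np.eye(3)-np.outer(d,d);A.append(P);b.append(P@o)
    A=np.vstack(A);b=np.hstack(b);return np.linalg.lstsq(A,b,rcond=None)[0]
def toolR(s=None):
    s=s or get_state();return Rot.from_euler('xyz',s["eef_rot"],degrees=True).as_matrix()
def go(target,s=None):
    s=s or get_state();R=toolR(s);d=np.asarray(target)-s["tcp_pos"];return R.T@d
E
python3 - <<'E'
from h import *
c=cap("scene");crop(c,110,140,200,150,4,"pics/s1.png");crop(c,260,120,160,110,5,"pics/s2.png")
d=cap("side");crop(d,150,140,220,110,3,"pics/d1.png");crop(d,180,230,190,190,3,"pics/d2.png")
E
```

```text
(no output)
```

View pics/s1.png

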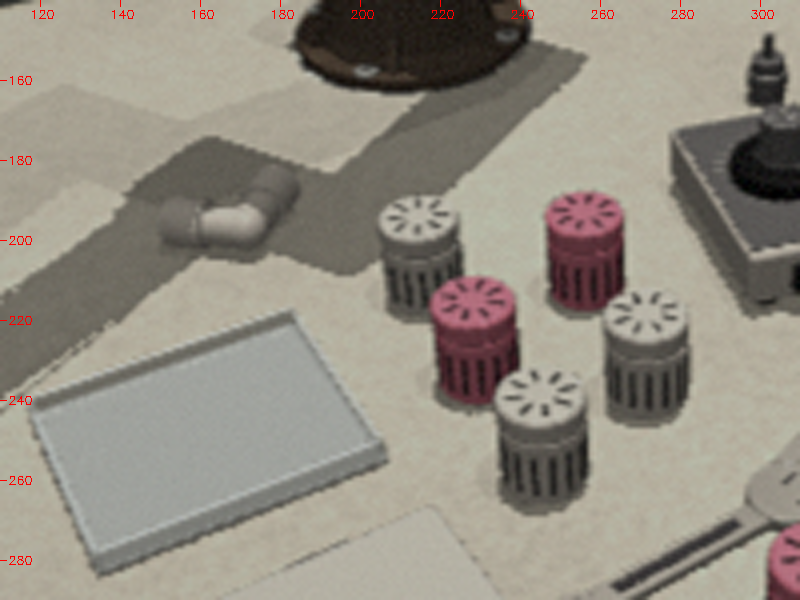

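View pics/s2.png

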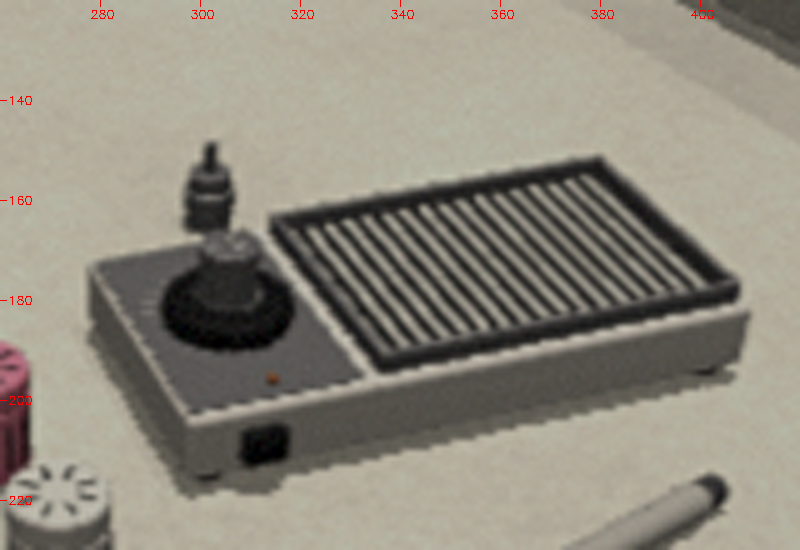

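View pics/d1.png

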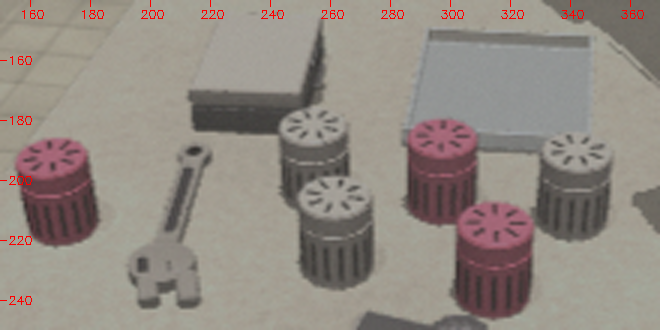

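View pics/d2.png

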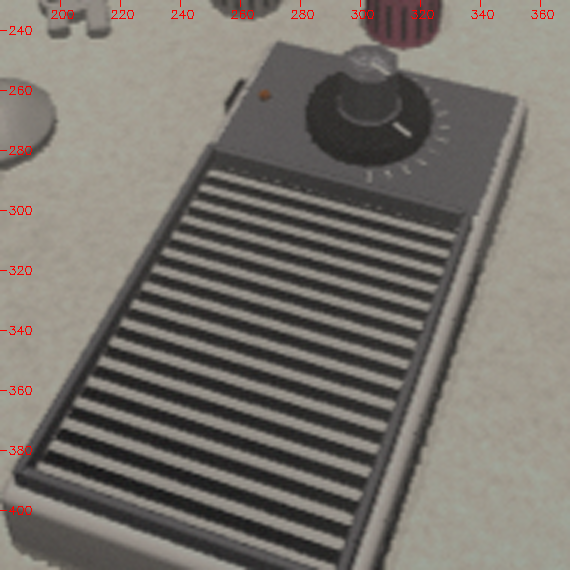

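```bash
python3 - <<'E'
from h import *
c=cap("scene");d=cap("side")
for n,p in dict(c1=(214.5,194.3),c2=(271.8,218.8),c3=(245.3,239.3),p1=(256.3,193.3),p2=(228.5,215)).items():print(n,onz(c,*p,.076))
for n,p in dict(c1=(342,190.7),ca=(254.3,182),cb=(262,205.7),p1=(297.3,187),p2=(314.5,214.5)).items():print('side',n,onz(d,*p,.076))
print("rim scene");[print(onz(c,*p,.072)) for p in [(314,163.6),(380.4,151.6),(408,177),(337,192)]]
print("rim side");[print(onz(d,*p,.072)) for p in [(221,279),(336,302),(185,388),(296,421)]]
print("tray scene top outer z.022");[print(onz(c,110+x/4,140+y/4,.022)) for x,y in [(290,312),(385,447),(97,560),(32,405)]]
print("tray side");[print(onz(d,150+x/3,140+y/3,.022)) for x,y in [(430,31),(593,37),(586,140),(405,133)]]
print("knob top", tri([(c,260+232/5,120+240/5),(d,180+373/3,230+60/3)]))
print("ring", [onz(c,260+228/5,120+300/5,.07)],onz(d,180+368/3,230+114/3,.074))
print("markside",onz(d,180+393/3,230+123/3,.074),onz(d,180+409/3,230+134/3,.074))
E
```

```text
c1 [ 0.4198 -0.1433  0.076 ]
c2 [ 0.6097 -0.0426  0.076 ]
c3 [ 0.6541 -0.1447  0.076 ]
p1 [ 0.4757 -0.0274  0.076 ]
p2 [ 0.5359 -0.1444  0.076 ]
side c1 [ 0.413 -0.135  0.076]
side ca [ 0.6439 -0.137   0.076 ]
side cb [ 0.5998 -0.0353  0.076 ]
side p1 [ 0.5281 -0.1326  0.076 ]
side p2 [ 0.4689 -0.0218  0.076 ]
rim scene
[0.4035 0.2271 0.072 ]
[0.4454 0.4819 0.072 ]
[0.6204 0.4517 0.072 ]
[0.5823 0.1991 0.072 ]
rim side
[0.6259 0.2205 0.072 ]
[0.3939 0.2399 0.072 ]
[0.6105 0.4615 0.072 ]
[0.4305 0.4816 0.072 ]
tray scene top outer z.022
[ 0.4176 -0.2524  0.022 ]
[ 0.5939 -0.2389  0.022 ]
[ 0.6068 -0.4382  0.022 ]
[ 0.4342 -0.4479  0.022 ]
tray side
[ 0.5877 -0.424   0.022 ]
[ 0.4159 -0.4395  0.022 ]
[ 0.4084 -0.2389  0.022 ]
[ 0.5775 -0.222   0.022 ]
knob top [0.4696 0.1527 0.1131]
ring [array([0.4756, 0.15  , 0.07  ])] [0.4693 0.1619 0.074 ]
markside [0.4513 0.1676 0.074 ] [0.4393 0.1761 0.074 ]
```

```bash
python3 - <<'E'
from h import *
from scipy.optimize import least_squares
c=cap("scene");d=cap("side")
print("R",toolR())
def fit(obs,x0):
    def f(p):
        r=[];cs,sn=np.cos(p[2]),np.sin(p[2])
        for cam,uv,(x,y,z) in obs:
            r+=list(proj(cam,(p[0]+cs*x-sn*y,p[1]+sn*x+cs*y,z))-uv)
        return r
    s=least_squares(f,x0,loss='soft_l1');print(s.x[:2],np.degrees(s.x[2]));print(np.reshape(s.fun,(-1,2)));return s.x
a,b=.092,.130
obs=[(c,(314,163.6),(-a,-b,.072)),(c,(380.4,151.6),(-a,b,.072)),(c,(408,177),(a,b,.072)),(c,(337,192),(a,-b,.072)),
(d,(251,279.3),(a,-b,.072)),(d,(335.5,302.5),(-a,-b,.072)),(d,(185,388),(a,b,.072)),(d,(295.5,420),(-a,b,.072))]
g=fit(obs,[.51,.34,-.15])
a,b=.09,.1025
S=lambda x,y:(110+x/4,140+y/4)
D=lambda x,y:(150+x/3,140+y/3)
obs=[(c,S(290,312),(-a,b,.022)),(c,S(385,447),(a,b,.022)),(c,S(97,560),(a,-b,.022)),(c,S(32,405),(-a,-b,.022)),
(d,D(430,31),(a,-b,.022)),(d,D(593,37),(-a,-b,.022)),(d,D(586,140),(-a,b,.022)),(d,D(405,133),(a,b,.022))]
fit(obs,[.51,-.34,-.1])
for n,p,q in [("c1",(214.5,194.3),(342,190.7)),("c2",(271.8,218.8),(262,205.7)),("c3",(245.3,239.3),(254.3,182)),("p1",(256.3,193.3),(314.5,214.5)),("p2",(228.5,215),(297.3,187))]:
    P=tri([(c,*p),(d,*q)]);print(n,P,proj(c,P)-p,proj(d,P)-q)
R=np.array([[np.cos(g[2]),-np.sin(g[2])],[np.sin(g[2]),np.cos(g[2])]])
print("knob in grille frame",R.T@(np.array([.4696,.1527])-g[:2]))
E
```

```text
R [[-0.0001 -0.9536 -0.301 ]
 [ 0.0002 -0.301   0.9536]
 [-1.      0.      0.0002]]
[0.503  0.3456] -8.202408022584885
[[-0.8415 -1.5324]
 [-1.4895 -2.1393]
 [ 0.515  -1.8773]
 [-0.0091 -1.5039]
 [-3.5988 -2.9152]
 [ 1.2624 -4.3047]
 [-1.1276 -0.4419]
 [-0.1201  4.8152]]
[ 0.5029 -0.3409] 3.2493416769752193
[[ 1.735  -2.6809]
 [ 0.9948 -2.1659]
 [-0.6789 -2.1134]
 [-1.1311 -3.1071]
 [-2.5681 -2.3368]
 [-0.7217 -1.4095]
 [ 0.5443 -0.8704]
 [-2.5063 -2.4476]]
c1 [ 0.4133 -0.1415  0.0715] [-0.039  -0.0398] [-0.0462  0.0488]
c2 [ 0.6023 -0.0402  0.0711] [-0.4331 -0.3279] [-0.492   0.3929]
c3 [ 0.6468 -0.143   0.0708] [-0.4341 -0.3438] [-0.4286  0.3574]
p1 [ 0.4699 -0.0255  0.0725] [-0.207  -0.1838] [-0.2648  0.244 ]
p2 [ 0.5293 -0.1419  0.0702] [0.0999 0.0903] [ 0.1076 -0.103 ]
knob in grille frame [-0.0055 -0.1957]
```

```bash
cat >> h.py <<'E'
def jawang(R): return np.degrees(np.arctan2(R[1,2],R[0,2]))
def plan(x,y,z,jaw=None,n=5):
    """straight line to TCP x,y,z; jaw = world angle (deg, mod 180 near present) of tool z"""
    s=get_state();R=toolR(s);p=s["tcp_pos"];dw=(np.array([x,y,z])-p)/n
    a=0
    if jaw is not None: a=-np.radians((jaw-jawang(R)+90)%180-90)/n   # +spin = clockwise from above
    # ideal down orientation: x down
    rows=[]
    for k in range(n):
        rows.append(list(np.round(R.T@dw,4))+[round(a,4)])
        R=R@Rot.from_rotvec([a,0,0]).as_matrix()
    rows=np.array(rows)+0.
    print("n",n,"maxshift",np.abs(rows[:,:3]).max(),"maxspin",abs(a))
    for i in range(0,n,5): print(", ".join(f"{v:g}" for v in rows[i:i+5].ravel()))
def st():
    s=get_state();R=toolR(s);print(s["time_s"],s["tcp_pos"],"jaw",jawang(R),"tilt",R[:,0],"F",s["contact_force"],"M",s["moment"],"w",s["gripper_width"],"j",s["joints"])
E
python3 -c "
from h import *
plan(.413,-.1415,.2,180,20)"
```

```text
n 20 maxshift 0.0272 maxspin 0.06325471809946957
0.0013, -0.0176, 0.0208, -0.0633, 0.0013, -0.0188, 0.0196, -0.0633, 0.0013, -0.02, 0.0184, -0.0633, 0.0013, -0.0212, 0.0171, -0.0633, 0.0013, -0.0222, 0.0157, -0.0633
0.0013, -0.0232, 0.0143, -0.0633, 0.0013, -0.024, 0.0128, -0.0633, 0.0013, -0.0248, 0.0113, -0.0633, 0.0013, -0.0254, 0.0097, -0.0633, 0.0013, -0.026, 0.008, -0.0633
0.0013, -0.0265, 0.0064, -0.0633, 0.0013, -0.0268, 0.0047, -0.0633, 0.0013, -0.027, 0.003, -0.0633, 0.0013, -0.0272, 0.0013, -0.0633, 0.0013, -0.0272, -0.0004, -0.0633
0.0013, -0.0271, -0.0022, -0.0633, 0.0013, -0.0269, -0.0039, -0.0633, 0.0013, -0.0266, -0.0056, -0.0633, 0.0013, -0.0262, -0.0072, -0.0633, 0.0013, -0.0257, -0.0089, -0.0633
```

play_rows(
  series=[0.0013, -0.0176, 0.0208, -0.0633, 0.0013, -0.0188, 0.0196, -0.0633, 0.0013, -0.02, 0.0184, -0.0633, 0.0013, -0.0212, 0.0171, -0.0633, 0.0013, -0.0222, 0.0157, -0.0633],
  jaw=100,
  squeeze=25,
)

```text
time_s: 0.87
tcp_pos: [0.2559, -0.5171, 0.22]
eef_rot: [-171.9, 90.0, -46.1]
contact_force: [1.0, 0.3, -0.0]
gripper_width: 0.0879
```

play_rows(
  series=[0.0013, -0.0232, 0.0143, -0.0633, 0.0013, -0.024, 0.0128, -0.0633, 0.0013, -0.0248, 0.0113, -0.0633, 0.0013, -0.0254, 0.0097, -0.0633, 0.0013, -0.026, 0.008, -0.0633],
)

```text
time_s: 1.28
tcp_pos: [0.3083, -0.3914, 0.2137]
eef_rot: [-170.4, 90.0, -26.4]
contact_force: [-0.1, -0.3, 0.4]
gripper_width: 0.0875
```

play_rows(
  series=[0.0013, -0.0265, 0.0064, -0.0633, 0.0013, -0.0268, 0.0047, -0.0633, 0.0013, -0.027, 0.003, -0.0633, 0.0013, -0.0272, 0.0013, -0.0633, 0.0013, -0.0272, -0.0004, -0.0633],
)

```text
time_s: 1.7
tcp_pos: [0.3607, -0.2657, 0.2073]
eef_rot: [-173.2, 89.9, -11.1]
contact_force: [0.2, 0.4, 0.7]
gripper_width: 0.0878
```

play_rows(
  series=[0.0013, -0.0271, -0.0022, -0.0633, 0.0013, -0.0269, -0.0039, -0.0633, 0.0013, -0.0266, -0.0056, -0.0633, 0.0013, -0.0262, -0.0072, -0.0633, 0.0013, -0.0257, -0.0089, -0.0633],
)

```text
time_s: 2.12
tcp_pos: [0.4131, -0.1402, 0.2009]
eef_rot: [-175.6, 89.9, 4.6]
contact_force: [0.3, -0.7, 0.4]
gripper_width: 0.0875
```

play_rows(
  series=[0, 0, 0, 0, 0, 0, 0, 0, 0, 0, 0, 0, 0, 0, 0, 0, 0, 0, 0, 0],
)

```text
time_s: 2.53
tcp_pos: [0.4124, -0.1422, 0.2006]
eef_rot: [46.6, 90.0, -133.4]
contact_force: [-0.4, -0.3, 0.7]
gripper_width: 0.088
```

```bash
python3 -c "
from h import *
st()
c=cap('wrist');cv2.imwrite('pics/w1.png',c['img'])
for p in [(.413,-.1415,.076),(.647,-.143,.076),(.602,-.04,.076)]: print(proj(c,p))"
```

```text
2.5333 [ 0.4124 -0.1422  0.2006] jaw 179.96359999624252 tilt [-0. -0. -1.] F [-0.3595 -0.3325  0.7122] M [ 0.0081  0.0922 -0.0104] w 0.08795277634246135 j [  7.0534  -1.4695 -30.0209   0.0016 -61.4503  -7.0906]
[276.4279 202.7644]
[-11.9427 201.2997]
[ 63.9398 313.5105]
```

View pics/w1.png

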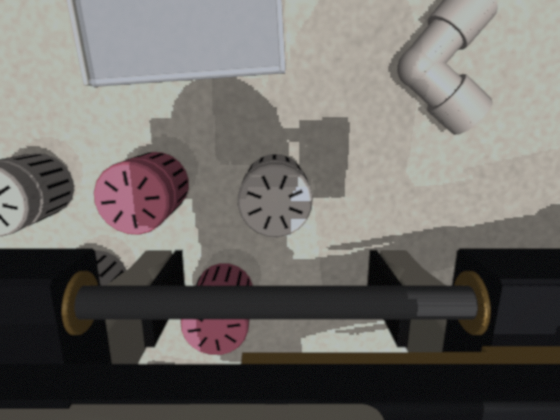

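```bash
python3 -c "
from h import *
c=cap('wrist');print(onz(c,275,200,.076)[:2])
P=onz(c,275,200,.076);plan(P[0],P[1],.028,180,5)"
```

```text
[ 0.4142 -0.1438]
n 5 maxshift 0.0345 maxspin 0.0001227401031653847
0.0345, 0.0003, -0.0003, -0.0001, 0.0345, 0.0003, -0.0003, -0.0001, 0.0345, 0.0003, -0.0003, -0.0001, 0.0345, 0.0003, -0.0003, -0.0001, 0.0345, 0.0003, -0.0003, -0.0001
```

play_rows(
  series=[0.0345, 0.0003, -0.0003, 0, 0.0345, 0.0003, -0.0003, 0, 0.0345, 0.0003, -0.0003, 0, 0.0345, 0.0003, -0.0003, 0, 0.0345, 0.0003, -0.0003, 0],
)

```text
time_s: 3.05
tcp_pos: [0.4142, -0.1436, 0.0271]
eef_rot: [-176.2, 89.9, 3.8]
contact_force: [0.9, 0.2, 0.1]
gripper_width: 0.0875
```

play_rows(
  series=[0, 0, 0, 0, 0, 0, 0, 0, 0, 0, 0, 0, 0, 0, 0, 0, 0, 0, 0, 0],
  jaw=40,
)

```text
time_s: 3.47
tcp_pos: [0.4146, -0.1431, 0.0299]
eef_rot: [-174.8, 89.9, 5.3]
contact_force: [-2.3, -0.2, 7.1]
gripper_width: 0.0619
```

play_rows(
  series=[0, 0, 0, 0, 0, 0, 0, 0, 0, 0, 0, 0, 0, 0, 0, 0, 0, 0, 0, 0],
)

```text
time_s: 3.88
tcp_pos: [0.4146, -0.1431, 0.0299]
eef_rot: [-179.3, 89.9, 0.8]
contact_force: [-3.4, 0.0, 6.3]
gripper_width: 0.0617
```

play_rows(
  series=[-0.012, 0, 0, 0, -0.03, 0, 0, 0, -0.035, 0, 0, 0, -0.035, 0, 0, 0, -0.03, 0, 0, 0],
)

```text
time_s: 4.3
tcp_pos: [0.4141, -0.1429, 0.1734]
eef_rot: [-169.5, 89.8, 10.5]
contact_force: [1.7, 1.1, -5.1]
gripper_width: 0.0616
```

play_rows(
  series=[0, 0, 0, 0, 0, 0, 0, 0, 0, 0, 0, 0, 0, 0, 0, 0, 0, 0, 0, 0],
)

```text
time_s: 4.72
tcp_pos: [0.4131, -0.143, 0.1687]
eef_rot: [-1.0, 89.8, 179.0]
contact_force: [-0.2, -0.2, -5.9]
gripper_width: 0.0615
```

```bash
cat >> h.py <<'E'
def weigh(n=8):
    f=[];m=[];t=[]
    for i in range(n):
        c=capture("wrist");s=get_state();f.append(s["contact_force"]);t.append(s["time_s"]);m.append(s["joint_torque"])
    f=np.array(f);print("F mean",f.mean(0),"sd",f.std(0),"tq",np.mean(m,0),"sd",np.std(m,0));return c
E
python3 -c "
from h import *
c=weigh();cv2.imwrite('pics/w2.png',c['img']);st()"
```

```text
F mean [ 0.0406  0.1908 -4.9262] sd [0.3992 0.3234 0.5042] tq [ -0.0075 -28.9902  28.0196   7.0208   0.0171  -0.0003] sd [0.0055 0.1967 0.0283 0.008  0.0046 0.0001]
5.1167 [ 0.4142 -0.143   0.1699] jaw -179.94462833309956 tilt [-0.0005 -0.     -1.    ] F [ 0.3818 -0.3992 -5.3499] M [-0.0196  0.0913  0.0133] w 0.061713803059967966 j [  6.9052   0.5094 -32.4874  -0.0024 -57.03    -6.8485]
```

View pics/w2.png

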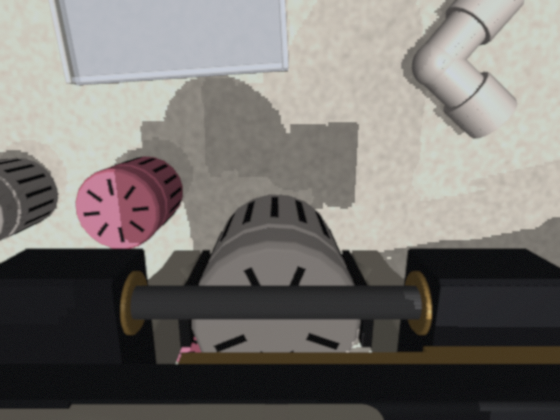

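Canister 1 weighs about 4.9 N, so it's damp. I'll carry it to the far slot of the grille.

```bash
cat >> h.py <<'E'
G=np.array([.503,.3456]);GY=np.radians(-8.2)
T=np.array([.503,-.341]);TY=np.radians(3.2)
def gslot(y,x=0): return G+np.array([x*np.cos(GY)-y*np.sin(GY),x*np.sin(GY)+y*np.cos(GY)])
def tslot(y,x=0): return T+np.array([x*np.cos(TY)-y*np.sin(TY),x*np.sin(TY)+y*np.cos(TY)])
E
python3 -c "
from h import *
print(gslot(.072),tslot(.04),tslot(-.04));plan(*gslot(.072),.2,171.8,20)"
```

```text
[0.5133 0.4169] [ 0.5008 -0.3011] [ 0.5052 -0.3809]
n 20 maxshift 0.0284 maxspin 0.007204170828163254
-0.0015, -0.028, -0.005, 0.0072, -0.0015, -0.028, -0.0048, 0.0072, -0.0015, -0.0281, -0.0046, 0.0072, -0.0015, -0.0281, -0.0044, 0.0072, -0.0015, -0.0281, -0.0042, 0.0072
-0.0015, -0.0282, -0.004, 0.0072, -0.0015, -0.0282, -0.0038, 0.0072, -0.0015, -0.0282, -0.0036, 0.0072, -0.0015, -0.0282, -0.0034, 0.0072, -0.0015, -0.0283, -0.0032, 0.0072
-0.0015, -0.0283, -0.003, 0.0072, -0.0015, -0.0283, -0.0027, 0.0072, -0.0015, -0.0283, -0.0025, 0.0072, -0.0015, -0.0283, -0.0023, 0.0072, -0.0015, -0.0283, -0.0021, 0.0072
-0.0015, -0.0284, -0.0019, 0.0072, -0.0015, -0.0284, -0.0017, 0.0072, -0.0015, -0.0284, -0.0015, 0.0072, -0.0015, -0.0284, -0.0013, 0.0072, -0.0015, -0.0284, -0.0011, 0.0072
```

play_rows(
  series=[-0.005, -0.018, -0.003, 0.0072, -0.006, -0.028, -0.0048, 0.0072, -0.006, -0.0281, -0.0046, 0.0072, -0.006, -0.0281, -0.0044, 0.0072, -0.006, -0.0281, -0.0042, 0.0072],
)

```text
time_s: 5.53
tcp_pos: [0.4371, -0.0118, 0.1994]
eef_rot: [-147.8, 90.0, 30.2]
contact_force: [0.5, -0.4, -4.9]
gripper_width: 0.0618
```

play_rows(
  series=[-0.0015, -0.0282, -0.004, 0.0072, 0, -0.0282, -0.0038, 0.0072, 0, -0.0282, -0.0036, 0.0072, 0, -0.0282, -0.0034, 0.0072, 0, -0.0283, -0.0032, 0.0072],
)

```text
time_s: 5.95
tcp_pos: [0.462, 0.1285, 0.2006]
eef_rot: [-134.2, 90.0, 41.7]
contact_force: [-0.1, -0.8, -4.5]
gripper_width: 0.062
```

play_rows(
  series=[0, -0.0283, -0.003, 0.0072, 0, -0.0283, -0.0027, 0.0072, 0, -0.0283, -0.0025, 0.0072, 0, -0.0283, -0.0023, 0.0072, 0, -0.0283, -0.0021, 0.0072],
)

```text
time_s: 6.37
tcp_pos: [0.4867, 0.2684, 0.2004]
eef_rot: [50.9, 90.0, -135.2]
contact_force: [1.2, -0.9, -4.7]
gripper_width: 0.0619
```

play_rows(
  series=[0, -0.0284, -0.0019, 0.0072, 0, -0.0284, -0.0017, 0.0072, 0, -0.0284, -0.0015, 0.0072, 0, -0.0284, -0.0013, 0.0072, 0, -0.018, -0.0011, 0.0072],
)

```text
time_s: 6.78
tcp_pos: [0.5102, 0.3993, 0.1997]
eef_rot: [66.0, 90.0, -122.2]
contact_force: [1.2, 0.0, -4.3]
gripper_width: 0.0618
```

```bash
python3 -c "
from h import *
weigh(3);st();plan(*gslot(.072),.094,171.8,5)"
```

```text
F mean [ 1.0429  1.1346 -4.5675] sd [2.2722 2.2148 1.0004] tq [  0.1978 -59.7773  30.096    7.5572  -0.4085  -0.1117] sd [0.8175 3.2356 2.1833 0.3192 0.7176 0.1583]
6.9333 [0.5097 0.3978 0.1992] jaw 171.8761861036612 tilt [-0.0011 -0.0014 -1.    ] F [-0.33   -0.7208 -5.557 ] M [-0.1048  0.0964  0.0206] w 0.06188649951654701 j [ 55.2219  18.965   -5.2929  -0.0082 -65.8445 -63.3423]
n 5 maxshift 0.021 maxspin 0.0002659396706307306
0.021, -0.0039, -0.0002, 0.0003, 0.021, -0.0039, -0.0002, 0.0003, 0.021, -0.0039, -0.0002, 0.0003, 0.021, -0.0039, -0.0002, 0.0003, 0.021, -0.0039, -0.0002, 0.0003
```

play_rows(
  series=[0.021, -0.0039, -0.0002, 0, 0.021, -0.0039, -0.0002, 0, 0.021, -0.0039, -0.0002, 0, 0.021, -0.0039, -0.0002, 0, 0.021, -0.0039, -0.0002, 0],
)

```text
time_s: 7.35
tcp_pos: [0.5136, 0.415, 0.0947]
eef_rot: [59.8, 90.0, -128.5]
contact_force: [1.0, -0.2, -4.9]
gripper_width: 0.0618
```

play_rows(
  series=[0.0012, 0, 0, 0, 0.0012, 0, 0, 0, 0.0012, 0, 0, 0, 0.0012, 0, 0, 0, 0, 0, 0, 0],
)

```text
time_s: 7.77
tcp_pos: [0.5141, 0.4161, 0.0921]
eef_rot: [-119.8, 89.9, 52.0]
contact_force: [0.4, -1.2, -4.6]
gripper_width: 0.0615
```

```bash
python3 -c "
from h import *
weigh(3);st();c=cap('side');crop(c,150,200,260,200,3,'pics/d3.png')"
```

```text
F mean [-0.2288  0.053  -5.4237] sd [0.3468 0.2105 0.2765] tq [ -0.0219 -63.366   26.9941   6.7713  -0.039    0.0015] sd [0.0057 0.1019 0.0122 0.0034 0.0141 0.0004]
7.9167 [0.514  0.416  0.0917] jaw 171.80337449025936 tilt [ 0.0009  0.0012 -1.    ] F [-0.0062  0.0814 -5.4899] M [ 0.0365  0.0604 -0.0265] w 0.061547454668505 j [ 55.8533  25.3307 -10.7125   0.0045 -53.8729 -64.0526]
```

View pics/d3.png

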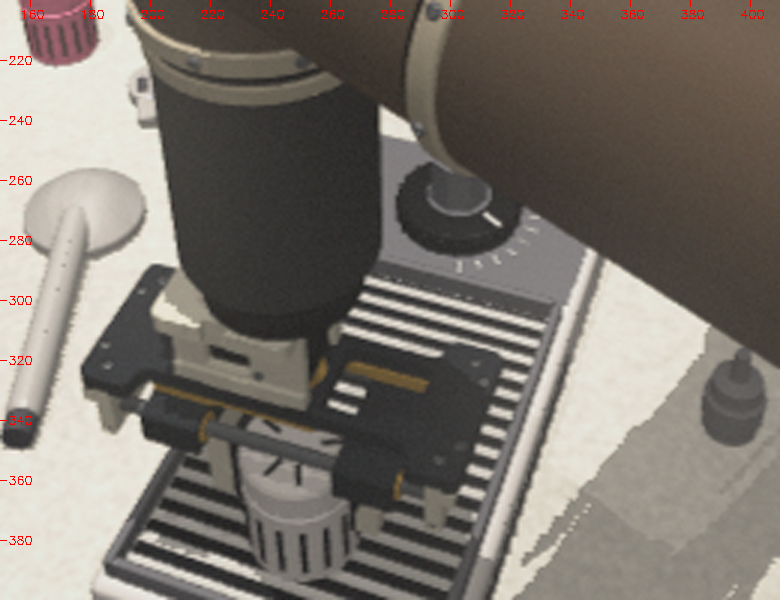

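The can hangs over the far end of the grille inside the rim, with its base around (295,385). I'll lower it until it makes contact.

play_rows(
  series=[0.0012, 0, 0, 0, 0.0012, 0, 0, 0, 0.001, 0, 0, 0, 0.001, 0, 0, 0, 0, 0, 0, 0],
)

```text
time_s: 8.38
tcp_pos: [0.5137, 0.4159, 0.088]
eef_rot: [-152.3, 90.0, 19.5]
contact_force: [-4.5, -1.9, 6.8]
gripper_width: 0.0615
```

play_rows(
  series=[-0.0008, 0, 0, 0, 0, 0, 0, 0, 0, 0, 0, 0, 0, 0, 0, 0, 0, 0, 0, 0],
  jaw=100,
)

```text
time_s: 8.8
tcp_pos: [0.5139, 0.416, 0.0872]
eef_rot: [-135.2, 90.0, 36.6]
contact_force: [-1.0, 0.7, -0.2]
gripper_width: 0.0861
```

play_rows(
  series=[-0.015, 0, 0, 0, -0.025, 0, 0, 0, -0.035, 0, 0, 0, -0.035, 0, 0, 0, -0.025, 0, 0, 0],
)

```text
time_s: 9.22
tcp_pos: [0.5144, 0.4162, 0.2255]
eef_rot: [-134.7, 89.8, 37.1]
contact_force: [1.0, 0.2, 0.5]
gripper_width: 0.0876
```

```bash
python3 -c "
from h import *
st();c=cap('scene');crop(c,110,120,300,180,2,'pics/s3.png');c=cap('wrist');cv2.imwrite('pics/w3.png',c['img'])
plan(.602,-.04,.2,180,20)"
```

```text
9.2167 [0.5144 0.4162 0.2255] jaw 171.82549984954196 tilt [ 0.0022  0.0017 -1.    ] F [0.9913 0.2149 0.5064] M [ 0.1473 -0.0267  0.015 ] w 0.08761618807095789 j [ 55.8579  19.247   -1.3958   0.0544 -69.2071 -64.0515]
n 20 maxshift 0.0229 maxspin 0.007119097307158363
0.0013, 0.022, -0.0075, -0.0071, 0.0013, 0.0221, -0.0074, -0.0071, 0.0013, 0.0222, -0.0072, -0.0071, 0.0013, 0.0222, -0.007, -0.0071, 0.0013, 0.0223, -0.0069, -0.0071
0.0013, 0.0223, -0.0067, -0.0071, 0.0013, 0.0223, -0.0066, -0.0071, 0.0013, 0.0224, -0.0064, -0.0071, 0.0013, 0.0224, -0.0062, -0.0071, 0.0013, 0.0225, -0.0061, -0.0071
0.0013, 0.0225, -0.0059, -0.0071, 0.0013, 0.0226, -0.0058, -0.0071, 0.0013, 0.0226, -0.0056, -0.0071, 0.0013, 0.0226, -0.0054, -0.0071, 0.0013, 0.0227, -0.0053, -0.0071
0.0013, 0.0227, -0.0051, -0.0071, 0.0013, 0.0228, -0.005, -0.0071, 0.0013, 0.0228, -0.0048, -0.0071, 0.0013, 0.0228, -0.0046, -0.0071, 0.0013, 0.0229, -0.0045, -0.0071
```

View pics/s3.png

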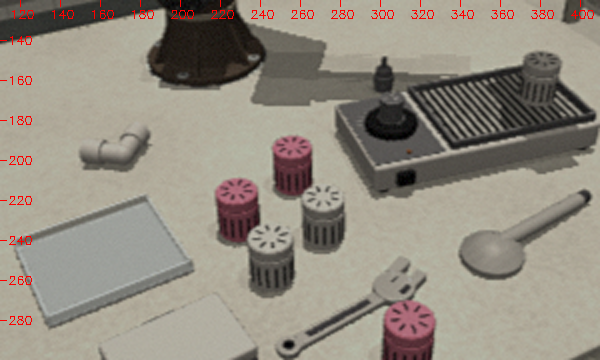

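View pics/w3.png

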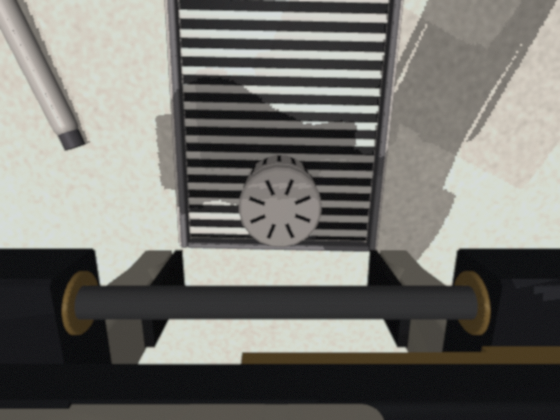

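Can 1 stands upright on the grille inside the rim, at about (280,205) in the wrist view. Next is c2.

play_rows(
  series=[0.0013, 0.022, -0.0075, -0.0071, 0.0013, 0.0221, -0.0074, -0.0071, 0.0013, 0.0222, -0.0072, -0.0071, 0.0013, 0.0222, -0.007, -0.0071, 0.0013, 0.0223, -0.0069, -0.0071],
)

```text
time_s: 9.73
tcp_pos: [0.5351, 0.3002, 0.2151]
eef_rot: [46.4, 90.0, -139.7]
contact_force: [0.5, -0.4, 0.7]
gripper_width: 0.0875
```

play_rows(
  series=[0.0013, 0.0223, -0.0067, -0.0071, 0.0013, 0.0223, -0.0066, -0.0071, 0.0013, 0.0224, -0.0064, -0.0071, 0.0013, 0.0224, -0.0062, -0.0071, 0.0013, 0.0225, -0.0061, -0.0071],
)

```text
time_s: 10.15
tcp_pos: [0.5566, 0.1857, 0.2087]
eef_rot: [31.0, 90.0, -153.1]
contact_force: [0.8, 0.4, -0.5]
gripper_width: 0.0877
```

play_rows(
  series=[0.0013, 0.0225, -0.0059, -0.0071, 0.0013, 0.0226, -0.0058, -0.0071, 0.0013, 0.0226, -0.0056, -0.0071, 0.0013, 0.0226, -0.0054, -0.0071, 0.0013, 0.0227, -0.0053, -0.0071],
)

```text
time_s: 10.57
tcp_pos: [0.578, 0.0713, 0.2022]
eef_rot: [20.9, 90.0, -161.2]
contact_force: [-0.5, -0.3, -0.5]
gripper_width: 0.0879
```

play_rows(
  series=[0.0013, 0.0227, -0.0051, -0.0071, 0.0013, 0.0228, -0.005, -0.0071, 0.0013, 0.0228, -0.0048, -0.0071, 0.0013, 0.0228, -0.0046, -0.0071, 0.0013, 0.0229, -0.0045, -0.0071],
)

```text
time_s: 10.98
tcp_pos: [0.5995, -0.0432, 0.1957]
eef_rot: [4.4, 90.0, -175.6]
contact_force: [0.5, 0.8, 0.8]
gripper_width: 0.0875
```

play_rows(
  series=[0, 0, 0, 0, 0, 0, 0, 0, 0, 0, 0, 0, 0, 0, 0, 0, 0, 0, 0, 0],
)

```text
time_s: 11.4
tcp_pos: [0.5995, -0.0412, 0.1962]
eef_rot: [-147.8, 90.0, 32.2]
contact_force: [0.8, 0.3, -0.6]
gripper_width: 0.088
```

```bash
python3 -c "
from h import *
c=weigh(4);st();cv2.imwrite('pics/w4.png',c['img'])
print(proj(c,(.602,-.04,.076)))
plan(.602,-.04,.028,180,5)"
```

```text
F mean [-0.2411  0.1133 -0.0921] sd [0.3311 0.081  0.4198] tq [ -0.0772 -48.9722  27.9147   6.6658   0.0167  -0.0043] sd [0.0691 0.0337 0.0106 0.0008 0.0003 0.0012]
11.6 [ 0.5995 -0.0415  0.1963] jaw 179.98963734373012 tilt [ 0.0002  0.0001 -1.    ] F [ 0.1017  0.1736 -0.5105] M [0.066  0.0731 0.0092] w 0.08773616242197421 j [ 14.6544  14.8431 -11.5413  -0.0008 -63.6034 -14.6644]
[274.1024 204.8854]
n 5 maxshift 0.0337 maxspin 3.617249423235554e-05
0.0337, -0.0003, -0.0005, 0, 0.0337, -0.0003, -0.0005, 0, 0.0337, -0.0003, -0.0005, 0, 0.0337, -0.0003, -0.0005, 0, 0.0337, -0.0003, -0.0005, 0
```

View pics/w4.png

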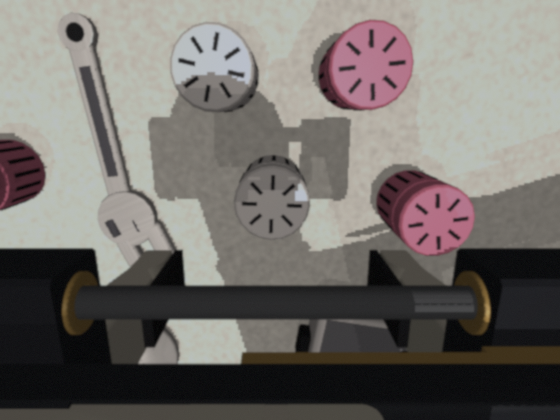

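```bash
python3 -c "
from h import *
c=cap('wrist');P=onz(c,272,202,.076);print(P,onz(c,213,68,.076))
plan(P[0],P[1],.028,180,5)"
```

```text
[ 0.6037 -0.0425  0.076 ] [ 0.6461 -0.1427  0.076 ]
n 5 maxshift 0.0337 maxspin 6.423514248207374e-05
0.0337, 0.0002, -0.0008, -0.0001, 0.0337, 0.0002, -0.0008, -0.0001, 0.0337, 0.0002, -0.0008, -0.0001, 0.0337, 0.0002, -0.0008, -0.0001, 0.0337, 0.0002, -0.0008, -0.0001
```

play_rows(
  series=[0.0337, 0.0002, -0.0008, 0, 0.0337, 0.0002, -0.0008, 0, 0.0337, 0.0002, -0.0008, 0, 0.0337, 0.0002, -0.0008, 0, 0.0337, 0.0002, -0.0008, 0],
)

```text
time_s: 12.07
tcp_pos: [0.6036, -0.0428, 0.0266]
eef_rot: [-168.8, 89.9, 11.2]
contact_force: [0.7, -0.0, -0.1]
gripper_width: 0.0875
```

play_rows(
  series=[0, 0, 0, 0, 0, 0, 0, 0, 0, 0, 0, 0, 0, 0, 0, 0, 0, 0, 0, 0],
  jaw=40,
)

```text
time_s: 12.48
tcp_pos: [0.6042, -0.0428, 0.03]
eef_rot: [-167.1, 89.9, 12.8]
contact_force: [-0.8, 1.2, 4.9]
gripper_width: 0.0619
```

play_rows(
  series=[0, 0, 0, 0, 0, 0, 0, 0, 0, 0, 0, 0, 0, 0, 0, 0, 0, 0, 0, 0],
)

```text
time_s: 12.9
tcp_pos: [0.6042, -0.0428, 0.03]
eef_rot: [-169.5, 89.8, 10.5]
contact_force: [-3.1, 1.4, 7.6]
gripper_width: 0.062
```

play_rows(
  series=[-0.012, 0, 0, 0, -0.03, 0, 0, 0, -0.035, 0, 0, 0, -0.035, 0, 0, 0, -0.03, 0, 0, 0],
)

```text
time_s: 13.32
tcp_pos: [0.6035, -0.043, 0.1729]
eef_rot: [-163.9, 89.9, 16.0]
contact_force: [1.4, 0.9, -3.9]
gripper_width: 0.0613
```

play_rows(
  series=[-0.02, 0, 0, 0, -0.01, 0, 0, 0, 0, 0, 0, 0, 0, 0, 0, 0, 0, 0, 0, 0],
)

```text
time_s: 13.73
tcp_pos: [0.6022, -0.043, 0.1977]
eef_rot: [-2.1, 89.8, 177.8]
contact_force: [-0.3, -0.2, -4.5]
gripper_width: 0.0617
```

```bash
python3 -c "
from h import *
c=weigh(8);st()
print('grille');plan(*gslot(0),.2,171.8,15)
print('tray');plan(*tslot(.04),.2,183.2,15)"
```

```text
F mean [ 0.0572 -0.1552 -4.7149] sd [0.4945 0.3728 0.4333] tq [ -0.0053 -52.434   29.933    7.4625   0.011   -0.0003] sd [0.0043 0.438  0.1662 0.0304 0.0069 0.0002]
14.1333 [ 0.6034 -0.043   0.1992] jaw 179.94547419040646 tilt [-0.0008 -0.0002 -1.    ] F [-0.2827 -0.1501 -4.1364] M [ 0.0487  0.1906 -0.0222] w 0.06150259610024057 j [ 14.4045  15.1175 -10.7626  -0.0015 -64.1643 -14.4584]
grille
n 15 maxshift 0.0259 maxspin 0.009477689583920802
-0.0001, -0.0259, 0.0067, 0.0095, -0.0001, -0.0258, 0.007, 0.0095, -0.0001, -0.0258, 0.0072, 0.0095, -0.0001, -0.0257, 0.0075, 0.0095, -0.0001, -0.0256, 0.0077, 0.0095
-0.0001, -0.0256, 0.0079, 0.0095, -0.0001, -0.0255, 0.0082, 0.0095, -0.0001, -0.0254, 0.0084, 0.0095, -0.0001, -0.0253, 0.0087, 0.0095, -0.0001, -0.0252, 0.0089, 0.0095
-0.0001, -0.0252, 0.0091, 0.0095, -0.0001, -0.0251, 0.0094, 0.0095, -0.0001, -0.025, 0.0096, 0.0095, -0.0001, -0.0249, 0.0098, 0.0095, -0.0001, -0.0248, 0.0101, 0.0095
tray
n 15 maxshift 0.0172 maxspin 0.0037868127312360783
0, 0.0172, 0.0068, -0.0038, 0, 0.0172, 0.0069, -0.0038, 0, 0.0172, 0.007, -0.0038, 0, 0.0171, 0.007, -0.0038, 0, 0.0171, 0.0071, -0.0038
0, 0.0171, 0.0071, -0.0038, 0, 0.017, 0.0072, -0.0038, 0, 0.017, 0.0073, -0.0038, 0, 0.017, 0.0073, -0.0038, 0, 0.017, 0.0074, -0.0038
0, 0.0169, 0.0075, -0.0038, 0, 0.0169, 0.0075, -0.0038, 0, 0.0169, 0.0076, -0.0038, 0, 0.0169, 0.0077, -0.0038, 0, 0.0168, 0.0077, -0.0038
```

c2 weighs about 4.7 N, so it's damp too. It goes in the middle slot of the grille.

play_rows(
  series=[0, -0.016, 0.005, 0.0095, 0, -0.0258, 0.007, 0.0095, 0, -0.0258, 0.0072, 0.0095, 0, -0.0257, 0.0075, 0.0095, 0, -0.0256, 0.0077, 0.0095],
)

```text
time_s: 14.55
tcp_pos: [0.5713, 0.0775, 0.1997]
eef_rot: [-162.3, 90.0, 14.9]
contact_force: [0.6, 0.9, -4.0]
gripper_width: 0.0614
```

play_rows(
  series=[0, -0.0256, 0.0079, 0.0095, 0, -0.0255, 0.0082, 0.0095, 0, -0.0254, 0.0084, 0.0095, 0, -0.0253, 0.0087, 0.0095, 0, -0.0252, 0.0089, 0.0095],
)

```text
time_s: 14.97
tcp_pos: [0.5377, 0.2074, 0.1998]
eef_rot: [-134.8, 90.0, 39.7]
contact_force: [0.5, -0.5, -5.0]
gripper_width: 0.0616
```

play_rows(
  series=[0, -0.0252, 0.0091, 0.0095, 0, -0.0251, 0.0094, 0.0095, 0, -0.025, 0.0096, 0.0095, 0, -0.0249, 0.0098, 0.0095, 0, -0.0248, 0.0101, 0.0095],
)

```text
time_s: 15.38
tcp_pos: [0.5044, 0.3371, 0.1997]
eef_rot: [-115.5, 90.0, 56.3]
contact_force: [0.7, -0.2, -5.0]
gripper_width: 0.0617
```

play_rows(
  series=[0, 0, 0, 0, 0, 0, 0, 0, 0, 0, 0, 0, 0, 0, 0, 0, 0, 0, 0, 0],
)

```text
time_s: 15.8
tcp_pos: [0.5051, 0.335, 0.1997]
eef_rot: [61.2, 90.0, -127.1]
contact_force: [0.1, 0.0, -5.3]
gripper_width: 0.0616
```

```bash
python3 -c "
from h import *
st()
plan(*gslot(0),.093,171.8,10)"
```

```text
15.8 [0.5051 0.335  0.1997] jaw 171.7244281875245 tilt [-0.0001 -0.0001 -1.    ] F [ 0.1292  0.0483 -5.317 ] M [0.0248 0.0687 0.0027] w 0.061629393642307406 j [ 52.0056  15.1787 -10.6051   0.0001 -64.2211 -60.2813]
n 10 maxshift 0.0107 maxspin 0.00013189769493974853
0.0107, -0.001, 0.0004, -0.0001, 0.0107, -0.001, 0.0004, -0.0001, 0.0107, -0.001, 0.0004, -0.0001, 0.0107, -0.001, 0.0004, -0.0001, 0.0107, -0.001, 0.0004, -0.0001
0.0107, -0.001, 0.0004, -0.0001, 0.0107, -0.001, 0.0004, -0.0001, 0.0107, -0.001, 0.0004, -0.0001, 0.0107, -0.001, 0.0004, -0.0001, 0.0107, -0.001, 0.0004, -0.0001
```

play_rows(
  series=[0.0213, -0.002, 0.0004, 0, 0.0213, -0.002, 0.0004, 0, 0.0213, -0.002, 0.0004, 0, 0.0213, -0.002, 0.0004, 0, 0.0213, -0.002, 0.0004, 0],
)

```text
time_s: 16.22
tcp_pos: [0.5048, 0.3454, 0.0926]
eef_rot: [-127.8, 90.0, 43.9]
contact_force: [0.2, -1.0, -3.9]
gripper_width: 0.0621
```

play_rows(
  series=[0.0013, 0, 0, 0, 0.0013, 0, 0, 0, 0.0012, 0, 0, 0, 0.0012, 0, 0, 0, 0, 0, 0, 0],
)

```text
time_s: 16.63
tcp_pos: [0.5047, 0.3462, 0.0892]
eef_rot: [-121.1, 89.9, 50.7]
contact_force: [0.6, 0.4, -5.1]
gripper_width: 0.0618
```

```bash
python3 -c "
from h import *
weigh(3);st()"
```

```text
F mean [-0.183  -0.0631 -4.5474] sd [0.5909 0.283  0.5046] tq [ -0.0382 -56.8098  25.7957   6.4394  -0.0349   0.001 ] sd [0.0027 0.0791 0.0084 0.0032 0.0136 0.0003]
16.7833 [0.5046 0.3462 0.089 ] jaw 171.7754680743709 tilt [ 0.0007  0.0009 -1.    ] F [-0.9187 -0.1804 -4.3672] M [-0.0042  0.1022 -0.0462] w 0.061549224798887754 j [ 52.7222  21.4728 -17.5107   0.0025 -50.9488 -60.9483]
```

Just above the deck. I'll go down about 1 mm more, release, rise and move on to c3.

play_rows(
  series=[0.0008, 0, 0, 0, 0.0006, 0, 0, 0, 0, 0, 0, 0, 0, 0, 0, 0, 0, 0, 0, 0],
)

```text
time_s: 17.2
tcp_pos: [0.5046, 0.3463, 0.0879]
eef_rot: [-135.0, 89.9, 36.8]
contact_force: [-2.8, -1.3, 5.5]
gripper_width: 0.0613
```

play_rows(
  series=[0, 0, 0, 0, 0, 0, 0, 0, 0, 0, 0, 0, 0, 0, 0, 0, 0, 0, 0, 0],
  jaw=100,
)

```text
time_s: 17.62
tcp_pos: [0.5044, 0.346, 0.0867]
eef_rot: [-168.7, 90.0, 3.1]
contact_force: [0.7, -0.3, 0.6]
gripper_width: 0.086
```

play_rows(
  series=[-0.015, 0, 0, 0, -0.025, 0, 0, 0, -0.035, 0, 0, 0, -0.035, 0, 0, 0, -0.025, 0, 0, 0],
)

```text
time_s: 18.03
tcp_pos: [0.505, 0.3463, 0.225]
eef_rot: [-138.0, 89.8, 33.8]
contact_force: [0.1, -0.5, -0.8]
gripper_width: 0.0873
```

```bash
python3 -c "
from h import *
st();c=cap('wrist');cv2.imwrite('pics/w5.png',c['img'])
c=cap('scene');crop(c,110,120,300,180,2,'pics/s5.png')
plan(.646,-.143,.2,180,20)"
```

```text
18.0333 [0.505  0.3463 0.225 ] jaw 171.79731475613843 tilt [ 0.0022  0.0015 -1.    ] F [ 0.1102 -0.5349 -0.7931] M [ 0.1817 -0.0271  0.0053] w 0.08731964566557766 j [ 52.7279  14.666   -7.902    0.0544 -67.2859 -60.9514]
n 20 maxshift 0.0245 maxspin 0.007145111585942115
0.0013, 0.0233, -0.0104, -0.0071, 0.0013, 0.0234, -0.0102, -0.0071, 0.0013, 0.0234, -0.0101, -0.0071, 0.0013, 0.0235, -0.0099, -0.0071, 0.0013, 0.0236, -0.0097, -0.0071
0.0013, 0.0237, -0.0096, -0.0071, 0.0013, 0.0237, -0.0094, -0.0071, 0.0013, 0.0238, -0.0092, -0.0071, 0.0013, 0.0239, -0.009, -0.0071, 0.0013, 0.0239, -0.0089, -0.0071
0.0013, 0.024, -0.0087, -0.0071, 0.0013, 0.024, -0.0085, -0.0071, 0.0013, 0.0241, -0.0084, -0.0071, 0.0013, 0.0242, -0.0082, -0.0071, 0.0013, 0.0242, -0.008, -0.0071
0.0013, 0.0243, -0.0078, -0.0071, 0.0013, 0.0243, -0.0077, -0.0071, 0.0013, 0.0244, -0.0075, -0.0071, 0.0013, 0.0244, -0.0073, -0.0071, 0.0013, 0.0245, -0.0071, -0.0071
```

View pics/w5.png

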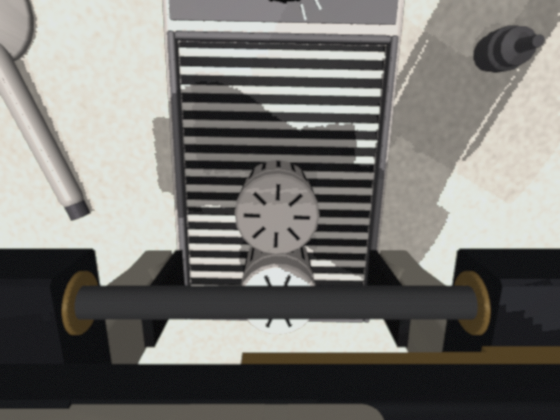

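View pics/s5.png

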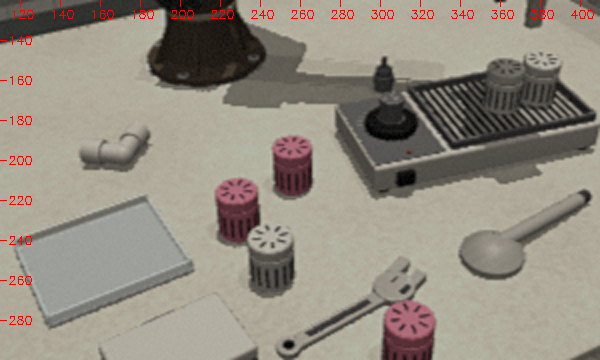

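play_rows(
  series=[0.0013, 0.0233, -0.0104, -0.0071, 0.0013, 0.0234, -0.0102, -0.0071, 0.0013, 0.0234, -0.0101, -0.0071, 0.0013, 0.0235, -0.0099, -0.0071, 0.0013, 0.0236, -0.0097, -0.0071],
)

```text
time_s: 18.55
tcp_pos: [0.539, 0.2221, 0.2145]
eef_rot: [34.7, 90.0, -151.4]
contact_force: [1.2, -0.3, 0.9]
gripper_width: 0.0878
```

play_rows(
  series=[0.0013, 0.0237, -0.0096, -0.0071, 0.0013, 0.0237, -0.0094, -0.0071, 0.0013, 0.0238, -0.0092, -0.0071, 0.0013, 0.0239, -0.009, -0.0071, 0.0013, 0.0239, -0.0089, -0.0071],
)

```text
time_s: 18.97
tcp_pos: [0.5738, 0.0992, 0.2081]
eef_rot: [17.3, 90.0, -166.8]
contact_force: [-0.3, 1.2, -0.5]
gripper_width: 0.0874
```

play_rows(
  series=[0.0013, 0.024, -0.0087, -0.0071, 0.0013, 0.024, -0.0085, -0.0071, 0.0013, 0.0241, -0.0084, -0.0071, 0.0013, 0.0242, -0.0082, -0.0071, 0.0013, 0.0242, -0.008, -0.0071],
)

```text
time_s: 19.38
tcp_pos: [0.6085, -0.0235, 0.2015]
eef_rot: [5.8, 90.0, -176.3]
contact_force: [0.9, 0.2, 0.3]
gripper_width: 0.0875
```

play_rows(
  series=[0.0013, 0.0243, -0.0078, -0.0071, 0.0013, 0.0243, -0.0077, -0.0071, 0.0013, 0.0244, -0.0075, -0.0071, 0.0013, 0.0244, -0.0073, -0.0071, 0.0013, 0.0245, -0.0071, -0.0071],
)

```text
time_s: 19.8
tcp_pos: [0.6431, -0.1462, 0.1948]
eef_rot: [-6.9, 89.9, 173.1]
contact_force: [-0.1, 0.3, -0.4]
gripper_width: 0.0873
```

play_rows(
  series=[0, 0, 0, 0, 0, 0, 0, 0, 0, 0, 0, 0, 0, 0, 0, 0, 0, 0, 0, 0],
)

```text
time_s: 20.22
tcp_pos: [0.6431, -0.1441, 0.1958]
eef_rot: [-138.8, 90.0, 41.2]
contact_force: [-0.4, 0.6, -0.5]
gripper_width: 0.0875
```

```bash
python3 -c "
from h import *
c=weigh(2);st();cv2.imwrite('pics/w6.png',c['img'])
print(proj(c,(.646,-.143,.076)))"
```

```text
F mean [ 0.0188  0.1546 -0.3154] sd [0.1006 0.4407 0.2637] tq [ -0.169  -56.6547  28.4121   6.7793   0.0323  -0.0046] sd [0.0471 0.0401 0.0079 0.0013 0.0001 0.0005]
20.3167 [ 0.6432 -0.1442  0.196 ] jaw 179.97480198339136 tilt [ 0.0004  0.0001 -1.    ] F [ 0.1194  0.5953 -0.5791] M [0.0788 0.0915 0.0115] w 0.08741500604526481 j [  4.2812  20.1653  -3.9582  -0.0022 -65.8531  -4.3055]
[273.6764 204.6662]
```

View pics/w6.png

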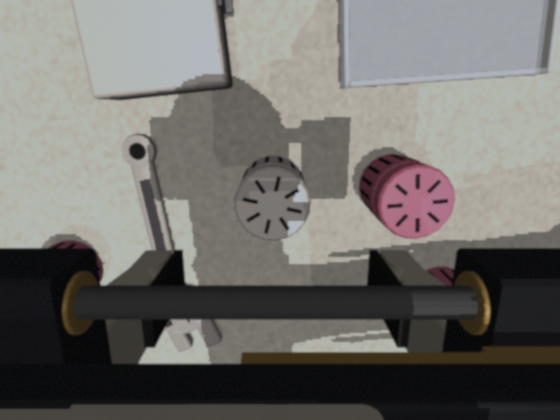

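```bash
python3 -c "
from h import *
c=cap('wrist');P=onz(c,272,202,.076);print(P)
plan(P[0],P[1],.029,180,5)"
```

```text
[ 0.6474 -0.1452  0.076 ]
n 5 maxshift 0.0334 maxspin 0.00010806038954757999
0.0334, 0.0002, -0.0008, -0.0001, 0.0334, 0.0002, -0.0008, -0.0001, 0.0334, 0.0002, -0.0008, -0.0001, 0.0334, 0.0002, -0.0008, -0.0001, 0.0334, 0.0002, -0.0008, -0.0001
```

play_rows(
  series=[0.0334, 0.0002, -0.0008, 0, 0.0334, 0.0002, -0.0008, 0, 0.0334, 0.0002, -0.0008, 0, 0.0334, 0.0002, -0.0008, 0, 0.0334, 0.0002, -0.0008, 0],
)

```text
time_s: 20.78
tcp_pos: [0.6473, -0.1456, 0.0278]
eef_rot: [-177.9, 89.9, 2.0]
contact_force: [0.1, 0.3, -0.3]
gripper_width: 0.0876
```

play_rows(
  series=[0, 0, 0, 0, 0, 0, 0, 0, 0, 0, 0, 0, 0, 0, 0, 0, 0, 0, 0, 0],
  jaw=40,
)

```text
time_s: 21.2
tcp_pos: [0.6484, -0.1459, 0.0315]
eef_rot: [179.4, 89.8, -0.6]
contact_force: [0.1, -0.2, 4.4]
gripper_width: 0.0616
```

play_rows(
  series=[0, 0, 0, 0, 0, 0, 0, 0, 0, 0, 0, 0, 0, 0, 0, 0, 0, 0, 0, 0],
)

```text
time_s: 21.62
tcp_pos: [0.6484, -0.1459, 0.0314]
eef_rot: [177.7, 89.8, -2.4]
contact_force: [-1.0, 0.8, 8.0]
gripper_width: 0.0616
```

play_rows(
  series=[-0.012, 0, 0, 0, -0.03, 0, 0, 0, -0.035, 0, 0, 0, -0.035, 0, 0, 0, -0.03, 0, 0, 0],
)

```text
time_s: 22.03
tcp_pos: [0.6474, -0.1461, 0.1746]
eef_rot: [178.3, 89.9, -1.8]
contact_force: [1.3, 0.0, -1.2]
gripper_width: 0.0613
```

play_rows(
  series=[-0.02, 0, 0, 0, -0.01, 0, 0, 0, 0, 0, 0, 0, 0, 0, 0, 0, 0, 0, 0, 0],
)

```text
time_s: 22.45
tcp_pos: [0.646, -0.1458, 0.1988]
eef_rot: [-11.4, 89.8, 168.5]
contact_force: [-0.1, 0.5, -2.3]
gripper_width: 0.0618
```

```bash
python3 -c "
from h import *
c=weigh(8);st()
print('grille');plan(*gslot(-.072),.2,171.8,15)
print('tray');plan(*tslot(.0),.2,183.2,15)"
```

```text
F mean [ 0.3191  0.1303 -2.4592] sd [0.4703 0.5295 0.3734] tq [ -0.0076 -59.238   29.6773   7.246    0.0247  -0.0002] sd [0.0034 0.4842 0.1816 0.0339 0.0043 0.0001]
22.85 [ 0.6471 -0.146   0.2002] jaw 179.91326339153133 tilt [-0.0008 -0.0001 -1.    ] F [ 0.803  -0.0589 -2.84  ] M [ 0.072   0.1151 -0.0113] w 0.06154057925584681 j [  4.0941  20.4218  -3.0035   0.0005 -66.6206  -4.181 ]
grille
n 15 maxshift 0.028 maxspin 0.009440210617582889
0, -0.028, 0.0103, 0.0094, 0, -0.0279, 0.0106, 0.0094, 0, -0.0278, 0.0109, 0.0094, 0, -0.0277, 0.0111, 0.0094, 0, -0.0276, 0.0114, 0.0094
0, -0.0275, 0.0116, 0.0094, 0, -0.0274, 0.0119, 0.0094, 0, -0.0273, 0.0122, 0.0094, 0, -0.0271, 0.0124, 0.0094, 0, -0.027, 0.0127, 0.0094
0, -0.0269, 0.0129, 0.0094, 0, -0.0268, 0.0132, 0.0094, 0, -0.0267, 0.0134, 0.0094, 0, -0.0265, 0.0137, 0.0094, 0, -0.0264, 0.0139, 0.0094
tray
n 15 maxshift 0.013 maxspin 0.0038242916975739882
0, 0.013, 0.0096, -0.0038, 0, 0.013, 0.0096, -0.0038, 0, 0.0129, 0.0097, -0.0038, 0, 0.0129, 0.0097, -0.0038, 0, 0.0129, 0.0098, -0.0038
0, 0.0128, 0.0098, -0.0038, 0, 0.0128, 0.0099, -0.0038, 0, 0.0128, 0.0099, -0.0038, 0, 0.0127, 0.01, -0.0038, 0, 0.0127, 0.01, -0.0038
0, 0.0126, 0.0101, -0.0038, 0, 0.0126, 0.0101, -0.0038, 0, 0.0126, 0.0102, -0.0038, 0, 0.0125, 0.0102, -0.0038, 0, 0.0125, 0.0103, -0.0038
```

c3 weighs about 2.5 N, so it's dry and goes to the tray.

```bash
python3 -c "
from h import *
plan(*tslot(.03),.2,183.2,10)"
```

```text
n 10 maxshift 0.0165 maxspin 0.005736437546360983
0, 0.0165, 0.0146, -0.0057, 0, 0.0164, 0.0146, -0.0057, 0, 0.0164, 0.0147, -0.0057, 0, 0.0163, 0.0148, -0.0057, 0, 0.0162, 0.0149, -0.0057
0, 0.0161, 0.015, -0.0057, 0, 0.016, 0.0151, -0.0057, 0, 0.0159, 0.0152, -0.0057, 0, 0.0158, 0.0153, -0.0057, 0, 0.0158, 0.0154, -0.0057
```

play_rows(
  series=[0, 0.012, 0.01, -0.0057, 0, 0.0164, 0.0146, -0.0057, 0, 0.0164, 0.0147, -0.0057, 0, 0.0163, 0.0148, -0.0057, 0, 0.0162, 0.0149, -0.0057],
)

```text
time_s: 23.27
tcp_pos: [0.5779, -0.2249, 0.2007]
eef_rot: [13.9, 90.0, -164.6]
contact_force: [-0.3, -0.2, -2.7]
gripper_width: 0.0616
```

play_rows(
  series=[0, 0.0161, 0.015, -0.0057, 0, 0.016, 0.0151, -0.0057, 0, 0.0159, 0.0152, -0.0057, 0, 0.0158, 0.0153, -0.0057, 0, 0.0158, 0.0154, -0.0057],
)

```text
time_s: 23.68
tcp_pos: [0.5049, -0.3074, 0.2009]
eef_rot: [161.5, 90.0, -15.3]
contact_force: [-0.1, -0.9, -1.9]
gripper_width: 0.062
```

play_rows(
  series=[0, 0, 0, 0, 0, 0, 0, 0, 0, 0, 0, 0, 0, 0, 0, 0, 0, 0, 0, 0],
)

```text
time_s: 24.1
tcp_pos: [0.5065, -0.306, 0.2007]
eef_rot: [-149.6, 90.0, 33.6]
contact_force: [0.0, 0.2, -3.0]
gripper_width: 0.0614
```

```bash
python3 -c "
from h import *
c=weigh(4);st();cv2.imwrite('pics/w7.png',c['img'])
plan(*tslot(.03),.042,183.2,5)"
```

```text
F mean [ 0.2312 -0.2646 -2.3854] sd [0.3709 0.5446 0.4448] tq [ -0.0861 -49.1388  29.0522   7.0828   0.053   -0.002 ] sd [0.0634 0.0368 0.0038 0.0024 0.0009 0.0005]
24.3 [ 0.5064 -0.3061  0.2007] jaw -176.77669886084442 tilt [-0.0001 -0.     -1.    ] F [ 0.1921 -0.2526 -2.6308] M [0.0401 0.0756 0.0138] w 0.0616360852412236 j [-12.2397  13.8148 -12.3308   0.0018 -63.8609  15.4622]
n 5 maxshift 0.0317 maxspin 8.133631954609019e-05
0.0317, 0.0009, 0.0011, 0.0001, 0.0317, 0.0009, 0.0011, 0.0001, 0.0317, 0.0009, 0.0011, 0.0001, 0.0317, 0.0009, 0.0011, 0.0001, 0.0317, 0.0009, 0.0011, 0.0001
```

View pics/w7.png

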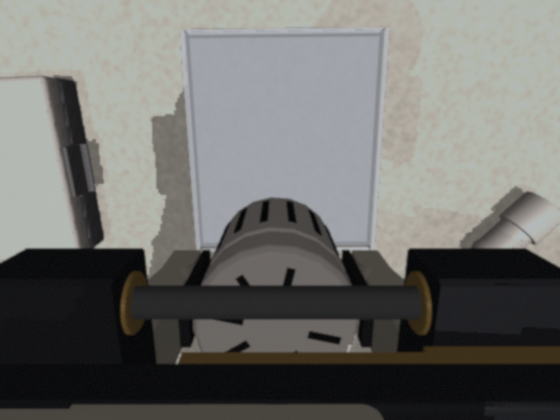

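```bash
python3 -c "
from h import *
c=cap('wrist')
for p in [(183,31),(388,29),(374,248),(198,248)]: print(onz(c,*p,.022))"
```

```text
[ 0.5941 -0.4381  0.022 ]
[ 0.4197 -0.4494  0.022 ]
[ 0.4057 -0.25    0.022 ]
[ 0.5819 -0.2402  0.022 ]
```

play_rows(
  series=[0.0317, 0.0009, 0.0011, 0, 0.0317, 0.0009, 0.0011, 0, 0.0317, 0.0009, 0.0011, 0, 0.0317, 0.0009, 0.0011, 0, 0.0307, 0.0009, 0.0011, 0],
)

```text
time_s: 24.77
tcp_pos: [0.5009, -0.3112, 0.042]
eef_rot: [158.5, 90.0, -18.3]
contact_force: [0.8, 0.1, -3.2]
gripper_width: 0.0617
```

play_rows(
  series=[0.0012, 0, 0, 0, 0.0012, 0, 0, 0, 0.0012, 0, 0, 0, 0.001, 0, 0, 0, 0, 0, 0, 0],
)

```text
time_s: 25.18
tcp_pos: [0.5018, -0.3115, 0.0403]
eef_rot: [161.3, 89.9, -15.5]
contact_force: [-0.3, -1.1, -2.3]
gripper_width: 0.0618
```

```bash
python3 -c "
from h import *
c=weigh(3);st()"
```

```text
F mean [ 0.3485  0.5426 -2.5972] sd [0.2641 0.1449 0.5502] tq [  0.0163 -55.1358  22.4618   5.464    0.0624  -0.0003] sd [0.0015 0.1302 0.0111 0.0017 0.0088 0.0001]
25.3333 [ 0.5014 -0.3114  0.0398] jaw -176.81460875180724 tilt [ 0.0017 -0.0004 -1.    ] F [-0.0207  0.3434 -1.8196] M [ 0.0117  0.1243 -0.0214] w 0.061793605591843846 j [-12.8778  23.1215 -23.0141   0.0045 -43.7634  16.0599]
```

play_rows(
  series=[0.001, 0, 0, 0, 0.001, 0, 0, 0, 0.001, 0, 0, 0, 0, 0, 0, 0, 0, 0, 0, 0],
)

```text
time_s: 25.75
tcp_pos: [0.501, -0.3113, 0.036]
eef_rot: [132.6, 90.0, -44.2]
contact_force: [-0.4, 1.2, 2.4]
gripper_width: 0.0616
```

Contact at z = 0.036, as expected. Releasing.

play_rows(
  series=[0, 0, 0, 0, 0, 0, 0, 0, 0, 0, 0, 0, 0, 0, 0, 0, 0, 0, 0, 0],
  jaw=100,
)

```text
time_s: 26.17
tcp_pos: [0.5009, -0.3113, 0.0356]
eef_rot: [-68.9, 90.0, 114.3]
contact_force: [0.0, 0.8, 0.3]
gripper_width: 0.0861
```

play_rows(
  series=[-0.015, 0, 0, 0, -0.025, 0, 0, 0, -0.035, 0, 0, 0, -0.04, 0, 0, 0, -0.04, 0, 0, 0],
)

```text
time_s: 26.58
tcp_pos: [0.5002, -0.3111, 0.192]
eef_rot: [-16.3, 89.9, 166.9]
contact_force: [1.7, -0.1, -0.5]
gripper_width: 0.0879
```

```bash
python3 -c "
from h import *
st();c=cap('wrist');cv2.imwrite('pics/w8.png',c['img'])
c=cap('scene');cv2.imwrite('pics/s8.png',c['img'])
c=cap('side');cv2.imwrite('pics/d8.png',c['img'])"
```

```text
26.5833 [ 0.5002 -0.3111  0.192 ] jaw -176.81994744166775 tilt [-0.0013  0.0003 -1.    ] F [ 1.7075 -0.1227 -0.5214] M [-0.0271 -0.1326  0.0116] w 0.08788342759288036 j [-12.8791  13.9929 -13.2965  -0.0003 -62.7866  16.0592]
```

View pics/w8.png

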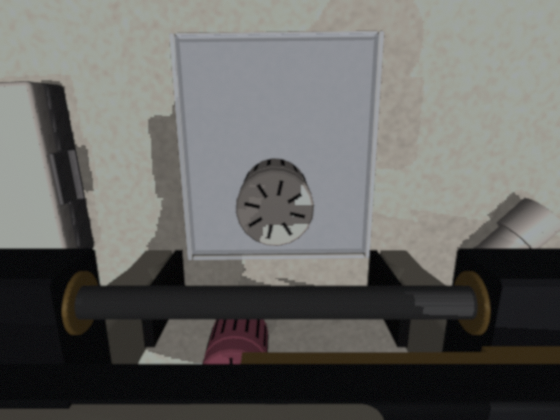

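View pics/s8.png

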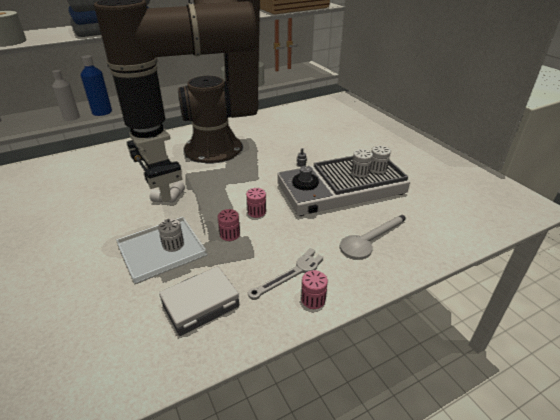

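View pics/d8.png

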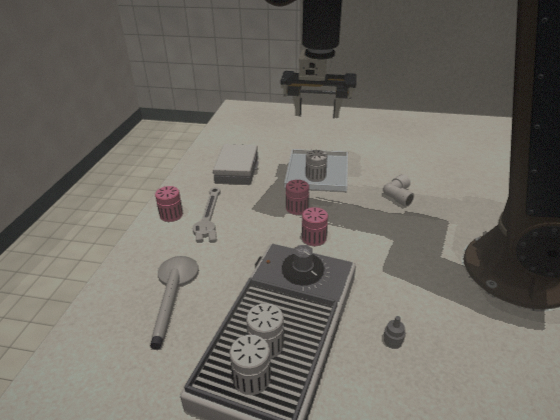

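All three canisters are in place and upright, two damp on the grille and one dry in the tray, and I see no other white ones. Next I'll move over the knob, rotating toward the +j6 end at the same time.

```bash
cat >> h.py <<'E'
def plan2(x,y,z,dj,n):
    s=get_state();R=toolR(s);dw=(np.array([x,y,z])-s["tcp_pos"])/n;a=-np.radians(dj)/n;rows=[]
    for k in range(n):
        rows.append(list(np.round(R.T@dw,4))+[round(a,4)]);R=R@Rot.from_rotvec([a,0,0]).as_matrix()
    rows=np.array(rows)+0.;print("n",n,"max",np.abs(rows[:,:3]).max(),a)
    for i in range(0,n,5): print(", ".join(f"{v:g}" for v in rows[i:i+5].ravel()))
E
python3 -c "
from h import *
plan2(.472,.152,.24,187,30)"
```

```text
n 30 max 0.0155 -0.10879219004097987
-0.0015, -0.0155, 0.0002, -0.1088, -0.0015, -0.0154, -0.0015, -0.1088, -0.0015, -0.0152, -0.0032, -0.1088, -0.0015, -0.0147, -0.0048, -0.1088, -0.0015, -0.0141, -0.0064, -0.1088
-0.0015, -0.0133, -0.0079, -0.1088, -0.0015, -0.0124, -0.0093, -0.1088, -0.0015, -0.0113, -0.0106, -0.1088, -0.0015, -0.0101, -0.0117, -0.1088, -0.0015, -0.0088, -0.0128, -0.1088
-0.0015, -0.0073, -0.0137, -0.1088, -0.0015, -0.0058, -0.0144, -0.1088, -0.0015, -0.0042, -0.0149, -0.1088, -0.0015, -0.0026, -0.0153, -0.1088, -0.0015, -0.0009, -0.0155, -0.1088
-0.0015, 0.0008, -0.0155, -0.1088, -0.0015, 0.0025, -0.0153, -0.1088, -0.0015, 0.0041, -0.0149, -0.1088, -0.0015, 0.0057, -0.0144, -0.1088, -0.0015, 0.0072, -0.0137, -0.1088
-0.0015, 0.0087, -0.0128, -0.1088, -0.0015, 0.01, -0.0118, -0.1088, -0.0015, 0.0113, -0.0107, -0.1088, -0.0015, 0.0123, -0.0094, -0.1088, -0.0015, 0.0133, -0.008, -0.1088
-0.0015, 0.0141, -0.0065, -0.1088, -0.0015, 0.0147, -0.0049, -0.1088, -0.0015, 0.0151, -0.0033, -0.1088, -0.0015, 0.0154, -0.0016, -0.1088, -0.0015, 0.0155, 0.0001, -0.1088
```

play_rows(
  series=[-0.0015, -0.0155, 0.0002, -0.1088, -0.0015, -0.0154, -0.0015, -0.1088, -0.0015, -0.0152, -0.0032, -0.1088, -0.0015, -0.0147, -0.0048, -0.1088, -0.0015, -0.0141, -0.0064, -0.1088],
)

```text
time_s: 27.15
tcp_pos: [0.495, -0.2332, 0.1972]
eef_rot: [-49.8, 89.9, 164.9]
contact_force: [-0.8, 0.5, -0.1]
gripper_width: 0.0874
```

play_rows(
  series=[-0.0015, -0.0133, -0.0079, -0.1088, -0.0015, -0.0124, -0.0093, -0.1088, -0.0015, -0.0113, -0.0106, -0.1088, -0.0015, -0.0101, -0.0117, -0.1088, -0.0015, -0.0088, -0.0128, -0.1088],
)

```text
time_s: 27.57
tcp_pos: [0.49, -0.1559, 0.2048]
eef_rot: [-72.4, 89.9, 173.4]
contact_force: [0.1, -0.3, 0.5]
gripper_width: 0.0878
```

play_rows(
  series=[-0.0015, -0.0073, -0.0137, -0.1088, -0.0015, -0.0058, -0.0144, -0.1088, -0.0015, -0.0042, -0.0149, -0.1088, -0.0015, -0.0026, -0.0153, -0.1088, -0.0015, -0.0009, -0.0155, -0.1088],
)

```text
time_s: 27.98
tcp_pos: [0.485, -0.0786, 0.2124]
eef_rot: [-95.2, 89.9, -178.2]
contact_force: [-0.4, -0.1, 1.1]
gripper_width: 0.0875
```

play_rows(
  series=[-0.0015, 0.0008, -0.0155, -0.1088, -0.0015, 0.0025, -0.0153, -0.1088, -0.0015, 0.0041, -0.0149, -0.1088, -0.0015, 0.0057, -0.0144, -0.1088, -0.0015, 0.0072, -0.0137, -0.1088],
)

```text
time_s: 28.4
tcp_pos: [0.4799, -0.0014, 0.2199]
eef_rot: [-116.1, 89.9, -167.9]
contact_force: [0.5, 0.3, -0.2]
gripper_width: 0.0878
```

play_rows(
  series=[-0.0015, 0.0087, -0.0128, -0.1088, -0.0015, 0.01, -0.0118, -0.1088, -0.0015, 0.0113, -0.0107, -0.1088, -0.0015, 0.0123, -0.0094, -0.1088, -0.0015, 0.0133, -0.008, -0.1088],
)

```text
time_s: 28.82
tcp_pos: [0.4748, 0.0759, 0.2274]
eef_rot: [-139.3, 89.9, -160.0]
contact_force: [1.2, 0.3, -0.4]
gripper_width: 0.0877
```

play_rows(
  series=[-0.0015, 0.0141, -0.0065, -0.1088, -0.0015, 0.0147, -0.0049, -0.1088, -0.0015, 0.0151, -0.0033, -0.1088, -0.0015, 0.0154, -0.0016, -0.1088, -0.0015, 0.0155, 0.0001, -0.1088],
)

```text
time_s: 29.23
tcp_pos: [0.4698, 0.1531, 0.2349]
eef_rot: [-160.7, 89.9, -150.2]
contact_force: [-0.5, -0.8, -1.2]
gripper_width: 0.0875
```

play_rows(
  series=[0, 0, 0, 0, 0, 0, 0, 0, 0, 0, 0, 0, 0, 0, 0, 0, 0, 0, 0, 0],
)

```text
time_s: 29.65
tcp_pos: [0.4703, 0.152, 0.2354]
eef_rot: [-156.2, 90.0, -146.1]
contact_force: [0.5, 0.5, -0.3]
gripper_width: 0.0875
```

```bash
python3 -c "
from h import *
st();c=cap('wrist');cv2.imwrite('pics/w9.png',c['img'])"
```

```text
29.65 [0.4703 0.152  0.2354] jaw 10.090509411190348 tilt [-0.0003 -0.0002 -1.    ] F [ 0.5189  0.4794 -0.3136] M [-0.1178  0.055   0.0024] w 0.08748400332715169 j [ 40.7385   2.9594 -20.7077  -0.0031 -66.3567 149.3533]
```

View pics/w9.png

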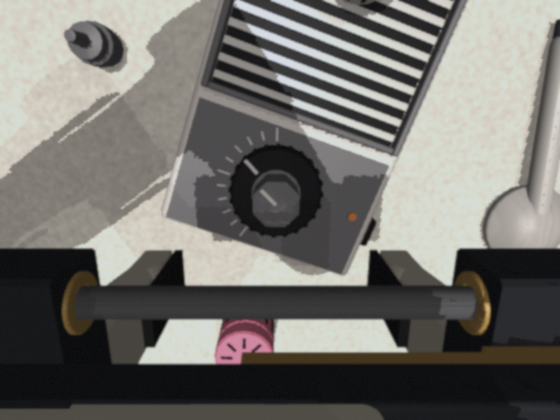

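```bash
python3 -c "
from h import *
c=cap('wrist');crop(c,215,130,120,120,6,'pics/w10.png')"
```

```text
(no output)
```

View pics/w10.png

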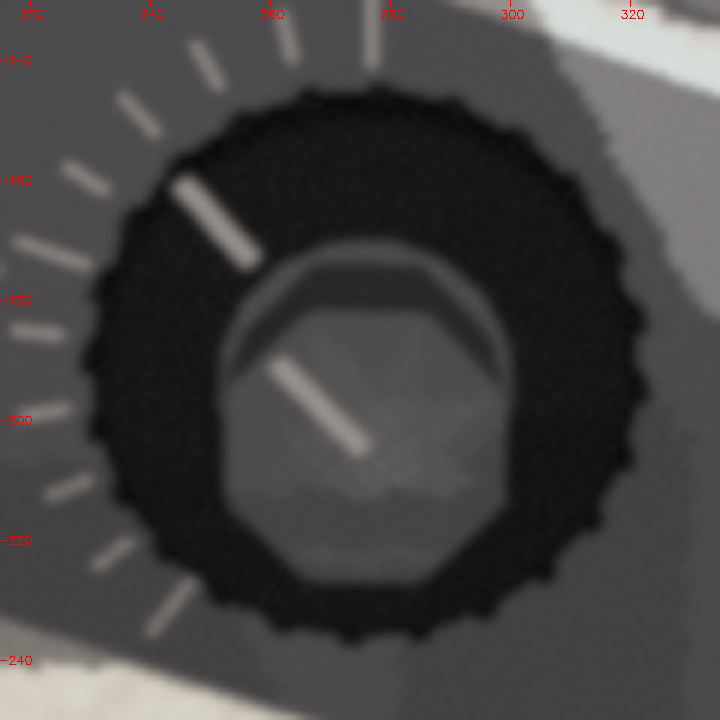

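The knob's octagon is centred at about (275.8,204.5). Its line points 45° up-left, so its flats already line up with the jaws.

```bash
python3 -c "
from h import *
c=cap('wrist')
q=lambda x,y:(215+x/6,130+y/6)
C=onz(c,*q(365,447),.113);E=onz(c,*q(278,362),.113);E0=onz(c,*q(365,452),.113);print('knob',C,'line ang',np.degrees(np.arctan2(*(E-E0)[[1,0]])))
a=onz(c,*q(183,185),.074);b=onz(c,*q(255,262),.074);print('mark',a,b,(a+b)/2,np.linalg.norm(a-C[:]),)
for e in [((222,450),(508,450)),((307,312),(428,312)),((300,583),(420,583)),((365,312),(365,583))]:
  A=onz(c,*q(*e[0]),.113);B=onz(c,*q(*e[1]),.113);print(np.linalg.norm(A-B),np.degrees(np.arctan2(*(B-A)[[1,0]])))
# ring outer center
A=onz(c,*q(85,365),.07);B=onz(c,*q(645,390),.07);print('ring x',A,B,(A+B)/2,np.linalg.norm(A-B))
A=onz(c,*q(365,88),.07);B=onz(c,*q(365,640),.07);print('ring y',A,B,(A+B)/2,np.linalg.norm(A-B))
"
```

```text
knob [0.472  0.1514 0.113 ] line ang 143.14366966653418
mark [0.4402 0.1761 0.074 ] [0.4526 0.1666 0.074 ] [0.4464 0.1713 0.074 ] 0.056031024648006786
0.03852646145548765 10.097649243789574
0.01601172422633355 10.096378692227786
0.016450059348823525 10.098917763757397
0.037762233182881806 -79.89811436273546
ring x [0.4294 0.1455 0.07  ] [0.5149 0.1567 0.07  ] [0.4721 0.1511 0.07  ] 0.08623961356500419
ring y [0.4643 0.1944 0.07  ] [0.4796 0.1089 0.07  ] [0.4719 0.1517 0.07  ] 0.08685554222658863
```

```bash
python3 -c "
from h import *
plan2(.472,.1514,.115,-1,5)"
```

```text
n 5 max 0.0241 0.003490658503988659
0.0241, -0.0002, 0.0003, 0.0035, 0.0241, -0.0002, 0.0003, 0.0035, 0.0241, -0.0002, 0.0003, 0.0035, 0.0241, -0.0002, 0.0003, 0.0035, 0.0241, -0.0002, 0.0003, 0.0035
```

play_rows(
  series=[0, 0, 0, 0, 0, 0, 0, 0, 0, 0, 0, 0, 0, 0, 0, 0, 0, 0, 0, 0],
  jaw=60,
  squeeze=25,
)

```text
time_s: 30.22
tcp_pos: [0.4704, 0.1526, 0.2357]
eef_rot: [-148.3, 90.0, -138.1]
contact_force: [0.7, -0.1, 1.3]
gripper_width: 0.0599
```

play_rows(
  series=[0.022, -0.0002, 0.0003, 0.0035, 0.022, -0.0002, 0.0003, 0.0035, 0.022, -0.0002, 0.0003, 0.0035, 0.022, -0.0002, 0.0003, 0.0035, 0.022, -0.0002, 0.0003, 0.0035],
)

```text
time_s: 30.63
tcp_pos: [0.4721, 0.1519, 0.1248]
eef_rot: [34.1, 90.0, 43.2]
contact_force: [-0.4, -0.1, -0.4]
gripper_width: 0.0525
```

```bash
python3 -c "
from h import *
weigh(2);st();c=cap('side');crop(c,200,180,200,150,4,'pics/d11.png');plan2(.472,.1514,.086,0,5)"
```

```text
F mean [-1.2545 -0.3367 -2.2816] sd [1.159  0.363  2.1256] tq [  0.3171 -42.5584  27.8418   6.8343   0.356   -0.0091] sd [0.1995 5.503  3.6571 1.1038 0.682  0.0453]
30.7333 [0.4701 0.1506 0.1227] jaw 9.153943029462972 tilt [-0.0051 -0.0034 -1.    ] F [-0.0956  0.0263 -0.156 ] M [-0.2187  0.0319  0.0084] w 0.05225376115585498 j [ 40.5906   9.2814 -29.7096  -0.0548 -51.3578 148.5981]
n 5 max 0.0077 -0.0
0.0077, 0, 0.0002, 0, 0.0077, 0, 0.0002, 0, 0.0077, 0, 0.0002, 0, 0.0077, 0, 0.0002, 0, 0.0077, 0, 0.0002, 0
```

View pics/d11.png

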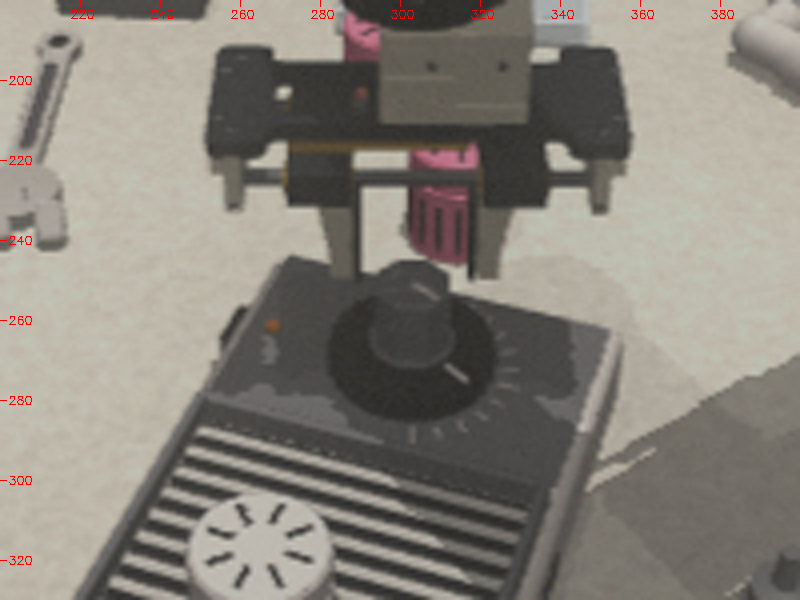

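play_rows(
  series=[0, 0, 0, 0, 0, 0, 0, 0, 0, 0, 0, 0, 0, 0, 0, 0, 0, 0, 0, 0],
)

```text
time_s: 31.2
tcp_pos: [0.4724, 0.1521, 0.1264]
eef_rot: [28.7, 89.9, 37.9]
contact_force: [-0.5, -0.5, -0.0]
gripper_width: 0.0529
```

```bash
python3 -c "
from h import *
st();plan2(.472,.1514,.087,0,5)"
```

```text
31.2 [0.4724 0.1521 0.1264] jaw 9.194629724190161 tilt [ 0.0011  0.0009 -1.    ] F [-0.4521 -0.4843 -0.0379] M [-0.1386  0.012  -0.0324] w 0.05289715599003028 j [ 40.5909   9.0128 -29.4723   0.0049 -51.4346 148.6008]
n 5 max 0.0079 -0.0
0.0079, -0.0001, -0.0001, 0, 0.0079, -0.0001, -0.0001, 0, 0.0079, -0.0001, -0.0001, 0, 0.0079, -0.0001, -0.0001, 0, 0.0079, -0.0001, -0.0001, 0
```

play_rows(
  series=[0.008, -0.0001, -0.0001, 0, 0.008, -0.0001, -0.0001, 0, 0.008, -0.0001, -0.0001, 0, 0.008, -0.0001, -0.0001, 0, 0.0075, -0.0001, -0.0001, 0],
)

```text
time_s: 31.62
tcp_pos: [0.4713, 0.151, 0.0849]
eef_rot: [-152.3, 89.9, -143.1]
contact_force: [-1.2, -0.0, -0.1]
gripper_width: 0.0526
```

play_rows(
  series=[0, 0, 0, 0, 0, 0, 0, 0, 0, 0, 0, 0, 0, 0, 0, 0, 0, 0, 0, 0],
  jaw=10,
  squeeze=25,
)

```text
time_s: 32.03
tcp_pos: [0.4706, 0.1509, 0.0859]
eef_rot: [-171.7, 89.9, -162.5]
contact_force: [-4.6, 0.9, 0.2]
gripper_width: 0.038
```

play_rows(
  series=[0, 0, 0, 0, 0, 0, 0, 0, 0, 0, 0, 0, 0, 0, 0, 0, 0, 0, 0, 0],
)

```text
time_s: 32.45
tcp_pos: [0.4706, 0.1509, 0.0859]
eef_rot: [-172.9, 89.9, -163.7]
contact_force: [-5.3, 1.8, -0.4]
gripper_width: 0.0379
```

```bash
python3 -c "
from h import *
st();c=cap('side');crop(c,200,180,200,150,4,'pics/d12.png')"
```

```text
32.45 [0.4706 0.1509 0.0859] jaw 9.16599289651972 tilt [-0.0017 -0.0005 -1.    ] F [-5.2943  1.8347 -0.353 ] M [ 0.177   2.0173 -0.0199] w 0.0378837687867488 j [ 40.5844  11.9033 -32.3206  -0.0571 -45.8671 148.6214]
```

View pics/d12.png

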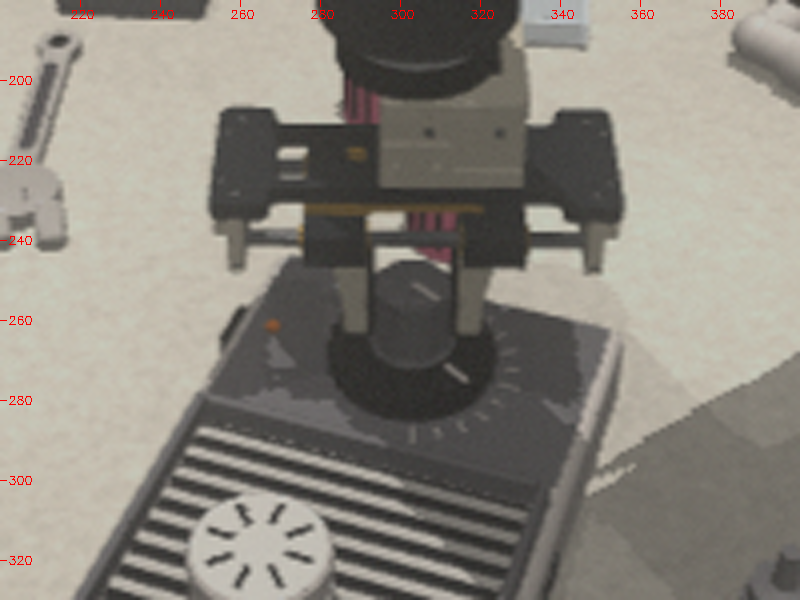

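Gripped at 37.9 mm. I'll remove the 1.8 mm offset and start turning.

play_rows(
  series=[0, 0, -0.0008, 0, 0, 0, -0.0008, 0, 0, 0, 0, 0.03, 0, 0, 0, 0.06, 0, 0, 0, 0.06],
)

```text
time_s: 32.92
tcp_pos: [0.4705, 0.151, 0.086]
eef_rot: [-8.8, 90.0, -8.4]
contact_force: [2.4, -0.8, -7.5]
gripper_width: 0.0379
```

play_rows(
  series=[0, 0, 0, 0.08, 0, 0, 0, 0.08, 0, 0, 0, 0.08, 0, 0, 0, 0.08, 0, 0, 0, 0.08],
)

```text
time_s: 33.33
tcp_pos: [0.4704, 0.151, 0.086]
eef_rot: [14.7, 90.0, -7.9]
contact_force: [1.4, -0.8, -5.9]
gripper_width: 0.0379
```

```bash
python3 -c "
from h import *
st();c=cap('side');crop(c,260,230,100,70,8,'pics/d13.png');c=cap('scene');crop(c,270,140,80,60,8,'pics/s13.png')"
```

```text
33.3333 [0.4704 0.151  0.086 ] jaw -22.539045735114097 tilt [ 0.0005 -0.0001 -1.    ] F [ 1.4185 -0.7789 -5.932 ] M [-0.6178 -0.606   0.0539] w 0.03788293975160445 j [ 40.6577  11.8119 -32.4728   0.0309 -45.6958 116.7816]
```

View pics/d13.png

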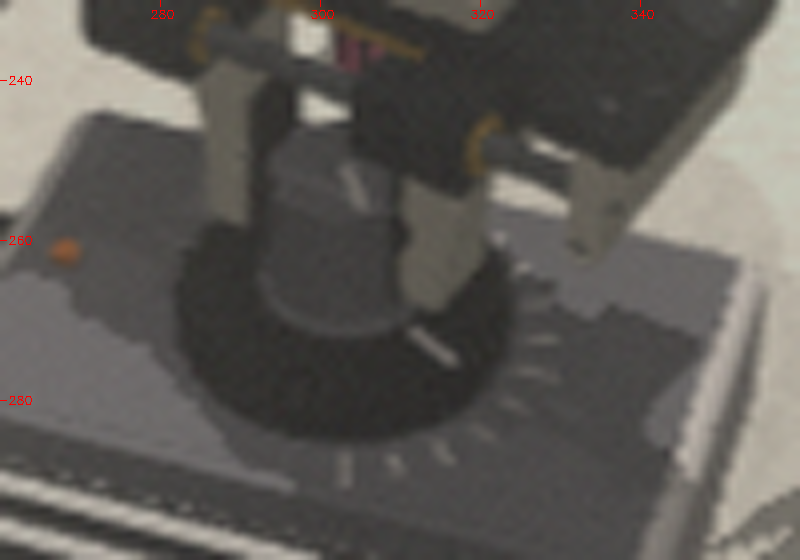

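The knob turns with the jaws, and the ring mark is unmoved at (311–317, 271–275). Mz is 0.054, matching the friction torque. Continuing.

play_rows(
  series=[0, 0, 0, 0.11, 0, 0, 0, 0.12, 0, 0, 0, 0.12, 0, 0, 0, 0.12, 0, 0, 0, 0.12],
)

```text
time_s: 33.85
tcp_pos: [0.4703, 0.151, 0.086]
eef_rot: [46.4, 90.0, -9.9]
contact_force: [2.9, -1.9, -8.3]
gripper_width: 0.0377
```

play_rows(
  series=[0, 0, 0, 0.12, 0, 0, 0, 0.12, 0, 0, 0, 0.12, 0, 0, 0, 0.12, 0, 0, 0, 0.12],
)

```text
time_s: 34.27
tcp_pos: [0.4703, 0.1511, 0.086]
eef_rot: [100.1, 90.0, 9.4]
contact_force: [2.5, -1.3, -7.2]
gripper_width: 0.0379
```

play_rows(
  series=[0, 0, 0, 0.12, 0, 0, 0, 0.12, 0, 0, 0, 0.12, 0, 0, 0, 0.12, 0, 0, 0, 0.12],
)

```text
time_s: 34.68
tcp_pos: [0.4703, 0.1511, 0.086]
eef_rot: [146.6, 90.0, 21.6]
contact_force: [1.3, -0.3, -8.6]
gripper_width: 0.0379
```

```bash
python3 -c "
from h import *
st();c=cap('side');crop(c,260,230,100,70,8,'pics/d14.png')"
```

```text
34.6833 [0.4703 0.1511 0.086 ] jaw -125.0303576724687 tilt [ 0.0004  0.0002 -1.    ] F [ 1.2608 -0.3016 -8.618 ] M [-0.2426 -0.5541  0.0479] w 0.03785671838474533 j [ 40.6677  11.808  -32.4684   0.011  -45.7008  14.2942]
```

View pics/d14.png

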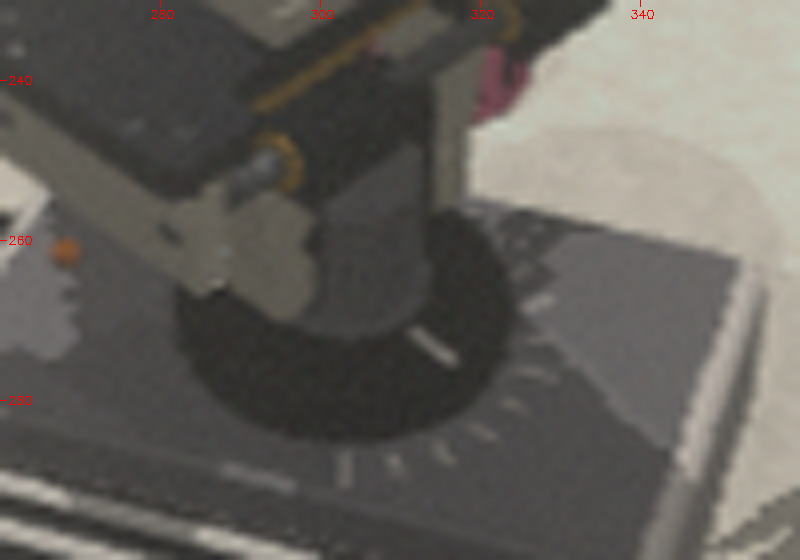

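Turned 2.34 rad so far, and the ring mark hasn't moved.

play_rows(
  series=[0, 0, 0, 0.12, 0, 0, 0, 0.12, 0, 0, 0, 0.12, 0, 0, 0, 0.12, 0, 0, 0, 0.12],
)

```text
time_s: 35.15
tcp_pos: [0.4704, 0.1512, 0.086]
eef_rot: [-171.5, 90.0, 29.2]
contact_force: [1.7, -0.9, -8.4]
gripper_width: 0.0379
```

play_rows(
  series=[0, 0, 0, 0.12, 0, 0, 0, 0.12, 0, 0, 0, 0.12, 0, 0, 0, 0.12, 0, 0, 0, 0.12],
)

```text
time_s: 35.57
tcp_pos: [0.4705, 0.1512, 0.086]
eef_rot: [-143.1, 90.0, 23.2]
contact_force: [3.5, -1.3, -9.0]
gripper_width: 0.0376
```

play_rows(
  series=[0, 0, 0, 0.1, 0, 0, 0, 0.1, 0, 0, 0, 0.1, 0, 0, 0, 0.1, 0, 0, 0, 0.1],
)

```text
time_s: 35.98
tcp_pos: [0.4705, 0.1512, 0.086]
eef_rot: [-119.4, 90.0, 18.4]
contact_force: [3.9, -0.6, -9.9]
gripper_width: 0.038
```

```bash
python3 -c "
from h import *
st()"
```

```text
35.9833 [0.4705 0.1512 0.086 ] jaw 137.7717830476954 tilt [ 0.0007  0.0002 -1.    ] F [ 3.8868 -0.5905 -9.8711] M [-0.326  -1.35    0.1093] w 0.0380172418295001 j [ 40.6625  11.8144 -32.4632   0.0219 -45.6843 -82.906 ]
```

play_rows(
  series=[0, 0, 0, 0.04, 0, 0, 0, 0.04, 0, 0, 0, 0.04, 0, 0, 0, 0.04, 0, 0, 0, 0.04],
)

```text
time_s: 36.4
tcp_pos: [0.4705, 0.1512, 0.086]
eef_rot: [-108.2, 90.0, 18.3]
contact_force: [3.2, -1.2, -10.0]
gripper_width: 0.038
```

```bash
python3 -c "
from h import *
st()"
```

```text
36.4 [0.4705 0.1512 0.086 ] jaw 126.48097004101191 tilt [ 0.0007  0.0002 -1.    ] F [ 3.1965 -1.2249 -9.9605] M [-0.4218 -1.3557  0.1016] w 0.03798676581761427 j [ 40.6619  11.8133 -32.4635   0.024  -45.6816 -94.1977]
```

play_rows(
  series=[0, 0, 0, 0.04, 0, 0, 0, 0.04, 0, 0, 0, 0.04, 0, 0, 0, 0.04, 0, 0, 0, 0.04],
)

```text
time_s: 36.82
tcp_pos: [0.4705, 0.1512, 0.0864]
eef_rot: [-127.9, 89.9, -12.8]
contact_force: [1.6, -2.0, -5.0]
gripper_width: 0.039
```

```bash
python3 -c "
from h import *
st()"
```

```text
36.8167 [0.4705 0.1512 0.0864] jaw 115.1326174178195 tilt [ 0.0009 -0.0002 -1.    ] F [ 1.6204 -2.018  -5.0196] M [-0.4725 -0.5443  0.9592] w 0.03900252478616435 j [  40.6818   11.7807  -32.4536    0.0608  -45.7334 -105.5916]
```

Mz jumped to 0.96 N·m and the jaws were pushed open to 39.0 mm, which looks like the end stop. I'll check visually before releasing.

```bash
python3 -c "
from h import *
c=cap('side');crop(c,200,180,200,150,4,'pics/d15.png');st()"
```

```text
36.8667 [0.4706 0.1512 0.0864] jaw 114.94729437763068 tilt [ 0.001  -0.0001 -1.    ] F [ 2.3582 -1.5388 -5.521 ] M [-0.4489 -0.6519  0.9132] w 0.03935548428869143 j [  40.6802   11.7808  -32.4507    0.0601  -45.7297 -105.7749]
```

View pics/d15.png

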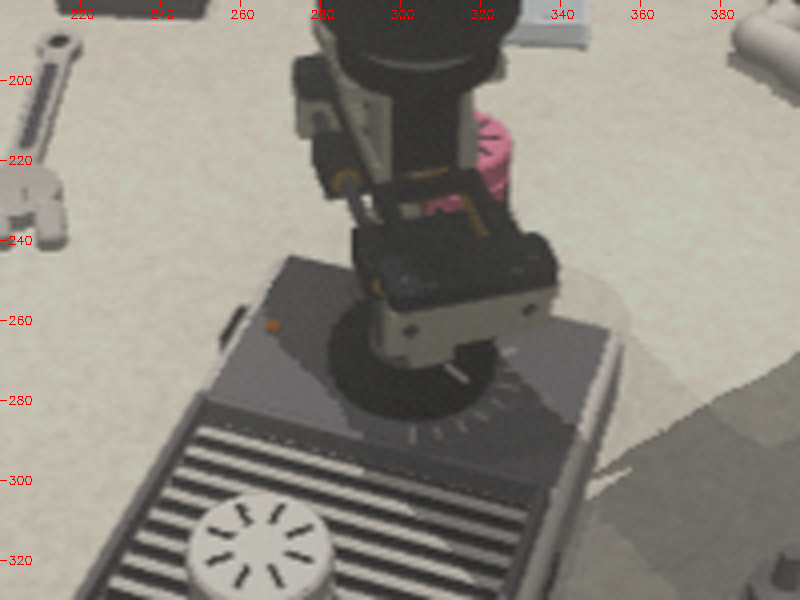

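play_rows(
  series=[0, 0, 0, 0, 0, 0, 0, 0, 0, 0, 0, 0, 0, 0, 0, 0, 0, 0, 0, 0],
  jaw=70,
)

```text
time_s: 37.28
tcp_pos: [0.4702, 0.1512, 0.0864]
eef_rot: [-69.9, 90.0, 45.0]
contact_force: [0.3, -0.8, 1.0]
gripper_width: 0.0607
```

play_rows(
  series=[-0.015, 0, 0, 0, -0.025, 0, 0, 0, -0.035, 0, 0, 0, -0.04, 0, 0, 0, -0.035, 0, 0, 0],
)

```text
time_s: 37.7
tcp_pos: [0.47, 0.1509, 0.2386]
eef_rot: [-98.7, 90.0, 16.1]
contact_force: [1.5, 1.2, -0.2]
gripper_width: 0.0617
```

play_rows(
  series=[0, 0, 0, 0, 0, 0, 0, 0, 0, 0, 0, 0, 0, 0, 0, 0, 0, 0, 0, 0],
  jaw=100,
)

```text
time_s: 38.12
tcp_pos: [0.4695, 0.1507, 0.235]
eef_rot: [101.7, 89.9, -143.5]
contact_force: [-0.4, 0.7, -0.9]
gripper_width: 0.086
```

```bash
python3 -c "
from h import *
st();c=cap('wrist');cv2.imwrite('pics/w16.png',c['img']);crop(c,215,130,120,120,6,'pics/w16c.png')"
```

```text
38.1167 [0.4695 0.1507 0.235 ] jaw 114.80443537445595 tilt [-0.0018 -0.0013 -1.    ] F [-0.3643  0.7421 -0.8885] M [-0.0193  0.0228  0.0175] w 0.08604698917438057 j [  40.6756    2.9301  -20.7966   -0.0102  -66.4013 -105.8671]
```

View pics/w16c.png

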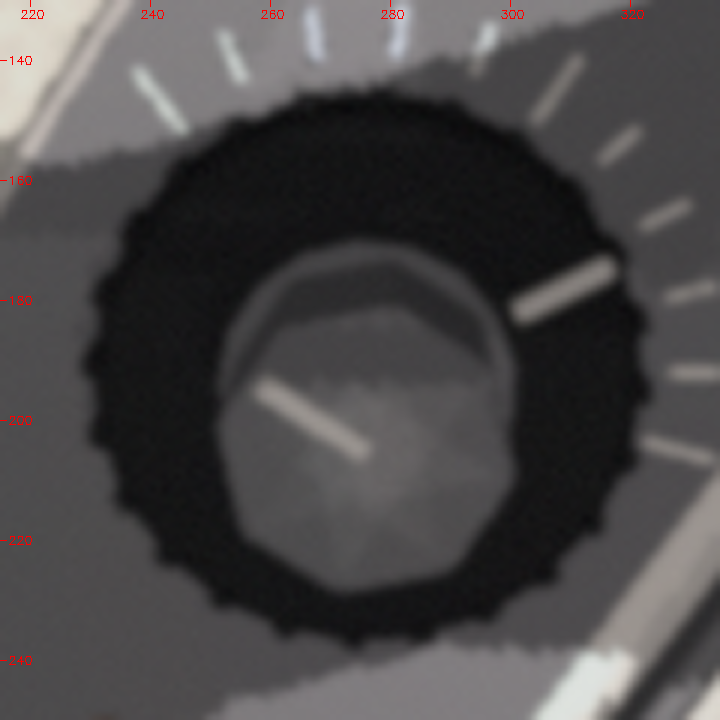

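View pics/w16.png

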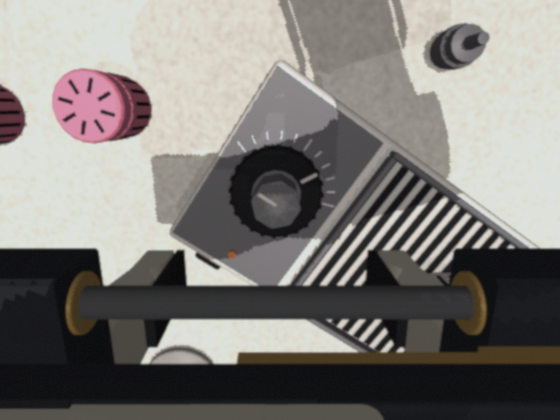

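```bash
python3 -c "
from h import *
c=cap('wrist')
q=lambda x,y:(215+x/6,130+y/6)
C=onz(c,*q(365,450),.113);E=onz(c,*q(265,388),.113);E0=onz(c,*q(365,452),.113);print('knob',C,'line ang',np.degrees(np.arctan2(*(E-E0)[[1,0]])),np.degrees(np.arctan2(*(E-C)[[1,0]])))
a=onz(c,*q(615,268),.074);b=onz(c,*q(517,315),.074);print('mark',a,b,(a+b)/2)
D=onz(c,*q(345,593),.113)-onz(c,*q(455,573),.113);print('flat',np.degrees(np.arctan2(D[1],D[0])))"
```

```text
knob [0.4719 0.1518 0.113 ] line ang -98.71964872073998 -97.88097706427932
mark [0.44   0.1783 0.074 ] [0.4526 0.1681 0.074 ] [0.4463 0.1732 0.074 ]
flat -54.37518468292964
```

The line went from 143.1° to about −98.9°, which is 242° clockwise. With the drier's −x as zero, that puts the timer at about 4.72 rad. The jaws ran about 12° past the knob, so I'll regrip it aligned to confirm it's really on the stop, and compare the ring mark with the start image first.

```bash
python3 -c "
from h import *
c=cap('side');a=cv2.imread('pics/side0.png')[245:300,270:345];b=c['img'][245:300,270:345]
cv2.imwrite('pics/cmp.png',cv2.resize(np.hstack([a,b]),None,fx=5,fy=5,interpolation=cv2.INTER_CUBIC))
for im in (a,b):
  g=cv2.cvtColor(im,cv2.COLOR_BGR2GRAY).astype(float); r=g[22:34,36:52]; w=np.clip(r-r.min()-50,0,None); ys,xs=np.mgrid[22:34,36:52]; print((w*xs).sum()/w.sum()+270,(w*ys).sum()/w.sum()+245)
st();plan2(.4705,.1512,.125,11.5,5)"
```

```text
313.5663430420712 272.62135922330094
314.0 273.0
38.2667 [0.4698 0.1509 0.2354] jaw 114.80222185573658 tilt [-0.0013 -0.0011 -1.    ] F [-0.5578 -0.7344 -0.4992] M [ 0.0286  0.0158 -0.009 ] w 0.08748985794235174 j [  40.6763    2.9265  -20.7557   -0.0017  -66.4123 -105.8735]
n 5 max 0.0221 -0.04014257279586958
0.0221, -0.0002, 0, -0.0401, 0.0221, -0.0002, 0, -0.0401, 0.0221, -0.0002, 0, -0.0401, 0.0221, -0.0002, 0, -0.0401, 0.0221, -0.0002, 0, -0.0401
```

View pics/cmp.png

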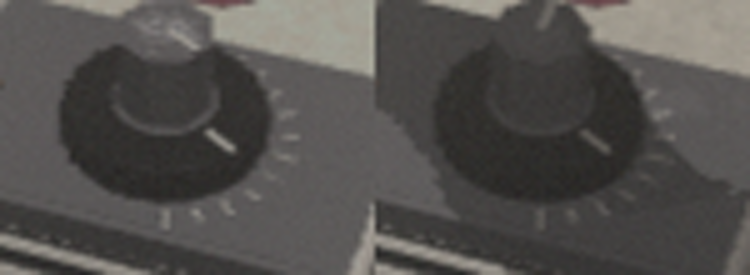

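The mark is identical in both images, so the ring hasn't moved. Regripping to check the stop.

play_rows(
  series=[0.0221, -0.0002, 0, -0.0401, 0.0221, -0.0002, 0, -0.0401, 0.0221, -0.0002, 0, -0.0401, 0.0221, -0.0002, 0, -0.0401, 0.0221, -0.0002, 0, -0.0401],
  jaw=60,
)

```text
time_s: 38.68
tcp_pos: [0.4708, 0.1514, 0.1244]
eef_rot: [99.4, 90.0, -134.2]
contact_force: [0.2, -0.9, 0.4]
gripper_width: 0.0598
```

play_rows(
  series=[0, 0, 0, 0, 0, 0, 0, 0, 0, 0, 0, 0, 0, 0, 0, 0, 0, 0, 0, 0],
)

```text
time_s: 39.1
tcp_pos: [0.4716, 0.152, 0.127]
eef_rot: [-90.5, 89.9, 35.7]
contact_force: [-0.3, -0.4, -0.2]
gripper_width: 0.0524
```

```bash
python3 -c "
from h import *
st();plan2(.4705,.1512,.087,0,5)"
```

```text
39.1 [0.4716 0.152  0.127 ] jaw 126.25999883573891 tilt [ 0.0018  0.0013 -1.    ] F [-0.2923 -0.371  -0.1683] M [ 0.0223  0.0604 -0.001 ] w 0.05239051136025191 j [ 40.6494   8.8786 -29.5627   0.0142 -51.4293 -94.3982]
n 5 max 0.008 -0.0
0.008, 0.0003, 0, 0, 0.008, 0.0003, 0, 0, 0.008, 0.0003, 0, 0, 0.008, 0.0003, 0, 0, 0.008, 0.0003, 0, 0
```

play_rows(
  series=[0.008, 0.0002, 0, 0, 0.008, 0.0002, 0, 0, 0.008, 0.0002, 0, 0, 0.008, 0.0002, 0, 0, 0.0075, 0, 0, 0],
)

```text
time_s: 39.52
tcp_pos: [0.4699, 0.1508, 0.085]
eef_rot: [90.4, 89.9, -143.4]
contact_force: [0.1, 0.2, 0.7]
gripper_width: 0.0525
```

play_rows(
  series=[0, 0, 0, 0, 0, 0, 0, 0, 0, 0, 0, 0, 0, 0, 0, 0, 0, 0, 0, 0],
  jaw=10,
  squeeze=30,
)

```text
time_s: 39.93
tcp_pos: [0.4704, 0.1511, 0.0862]
eef_rot: [-87.1, 90.0, 39.2]
contact_force: [1.9, -0.9, -5.4]
gripper_width: 0.038
```

```bash
python3 -c "
from h import *
st()"
```

```text
39.9333 [0.4704 0.1511 0.0862] jaw 126.28258821499806 tilt [ 0.0003  0.0002 -1.    ] F [ 1.8895 -0.9385 -5.4198] M [-0.1741 -0.7223  0.0358] w 0.03802409008268707 j [ 40.6528  11.8041 -32.4362   0.0008 -45.7389 -94.3707]
```

play_rows(
  series=[0, 0, 0, 0.01, 0, 0, 0, 0.01, 0, 0, 0, 0.01, 0, 0, 0, 0.01, 0, 0, 0, 0],
)

```text
time_s: 40.35
tcp_pos: [0.4705, 0.1512, 0.0863]
eef_rot: [-120.5, 90.0, 3.5]
contact_force: [1.6, -0.8, -4.8]
gripper_width: 0.038
```

```bash
python3 -c "
from h import *
st()"
```

```text
40.35 [0.4705 0.1512 0.0863] jaw 123.98480650636677 tilt [ 0.0005  0.     -1.    ] F [ 1.6123 -0.7755 -4.8263] M [-0.2561 -1.0852  1.0332] w 0.037963937256015635 j [ 40.6643  11.8056 -32.4343   0.0237 -45.7377 -96.696 ]
```

After 0.04 rad the torque rose to 1.03 N·m with the grip still at 38.0 mm, so it's on the end stop. Releasing and retreating.

play_rows(
  series=[0, 0, 0, 0, 0, 0, 0, 0, 0, 0, 0, 0, 0, 0, 0, 0, 0, 0, 0, 0],
  jaw=80,
)

```text
time_s: 40.77
tcp_pos: [0.4703, 0.1511, 0.0863]
eef_rot: [-54.9, 90.0, 69.1]
contact_force: [0.3, 0.0, -0.2]
gripper_width: 0.0654
```

play_rows(
  series=[-0.015, 0, 0, 0, -0.025, 0, 0, 0, -0.035, 0, 0, 0, -0.04, 0, 0, 0, -0.035, 0, 0, 0],
)

```text
time_s: 41.18
tcp_pos: [0.4701, 0.1509, 0.2385]
eef_rot: [-103.6, 90.0, 20.4]
contact_force: [0.5, 0.3, 0.9]
gripper_width: 0.0702
```

play_rows(
  series=[0, 0, 0, 0, 0, 0, 0, 0, 0, 0, 0, 0, 0, 0, 0, 0, 0, 0, 0, 0],
)

```text
time_s: 41.6
tcp_pos: [0.4697, 0.1507, 0.235]
eef_rot: [91.8, 89.9, -144.2]
contact_force: [-0.1, -0.6, -0.5]
gripper_width: 0.0703
```

```bash
python3 -c "
from h import *
st();c=cap('wrist');crop(c,215,130,120,120,6,'pics/w17c.png')
plan2(.45,-.02,.3,0,10)"
```

```text
41.6 [0.4697 0.1507 0.235 ] jaw 123.98615826639913 tilt [-0.0019 -0.0014 -1.    ] F [-0.1186 -0.5888 -0.4797] M [ 0.0185 -0.0366  0.0102] w 0.07029394079177885 j [ 40.658    2.9537 -20.7737  -0.0123 -66.406  -96.6669]
n 10 max 0.013 -0.0
-0.0065, 0.0112, -0.013, 0, -0.0065, 0.0112, -0.013, 0, -0.0065, 0.0112, -0.013, 0, -0.0065, 0.0112, -0.013, 0, -0.0065, 0.0112, -0.013, 0
-0.0065, 0.0112, -0.013, 0, -0.0065, 0.0112, -0.013, 0, -0.0065, 0.0112, -0.013, 0, -0.0065, 0.0112, -0.013, 0, -0.0065, 0.0112, -0.013, 0
```

View pics/w17c.png

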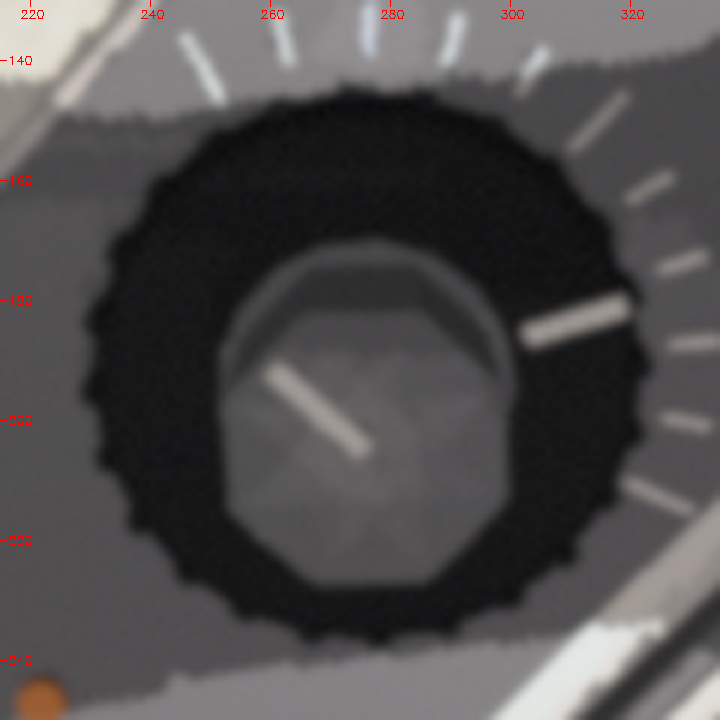

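play_rows(
  series=[-0.0065, 0.0112, -0.013, 0, -0.0065, 0.0112, -0.013, 0, -0.0065, 0.0112, -0.013, 0, -0.0065, 0.0112, -0.013, 0, -0.0065, 0.0112, -0.013, 0],
)

```text
time_s: 42.07
tcp_pos: [0.4598, 0.065, 0.2682]
eef_rot: [87.9, 89.9, -148.1]
contact_force: [0.3, -0.3, 0.1]
gripper_width: 0.0702
```

play_rows(
  series=[-0.0065, 0.0112, -0.013, 0, -0.0065, 0.0112, -0.013, 0, -0.0065, 0.0112, -0.013, 0, -0.0065, 0.0112, -0.013, 0, -0.0065, 0.0112, -0.013, 0],
)

```text
time_s: 42.48
tcp_pos: [0.4497, -0.0202, 0.3008]
eef_rot: [76.5, 89.9, -159.5]
contact_force: [-0.4, -0.2, -0.0]
gripper_width: 0.0702
```

play_rows(
  series=[0, 0, 0, 0, 0, 0, 0, 0, 0, 0, 0, 0, 0, 0, 0, 0, 0, 0, 0, 0],
)

```text
time_s: 42.9
tcp_pos: [0.4501, -0.0188, 0.3006]
eef_rot: [71.2, 89.9, -164.7]
contact_force: [0.5, 0.1, 0.5]
gripper_width: 0.0702
```

```bash
python3 -c "
from h import *
st();c=cap('scene');cv2.imwrite('pics/s18.png',c['img']);d=cap('side');cv2.imwrite('pics/d18.png',d['img'])
crop(c,110,140,300,140,2,'pics/s18c.png');crop(d,170,230,190,190,3,'pics/d18c.png')"
```

```text
42.9 [ 0.4501 -0.0188  0.3006] jaw 124.03501005923094 tilt [-0.0009 -0.0002 -1.    ] F [0.5046 0.1288 0.5082] M [0.0063 0.0456 0.0107] w 0.07015286808382232 j [ 22.7992  -3.7882 -18.8372  -0.0073 -75.0044 -78.7623]
```

View pics/s18.png

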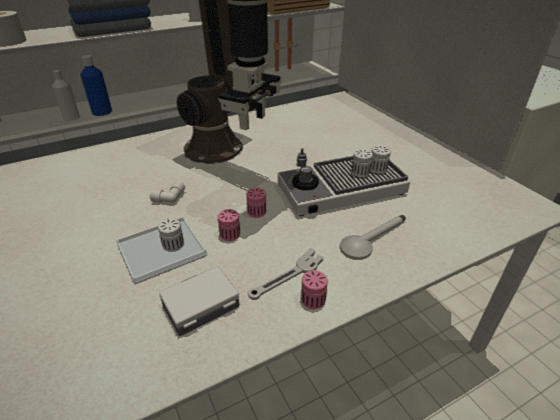

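View pics/d18.png

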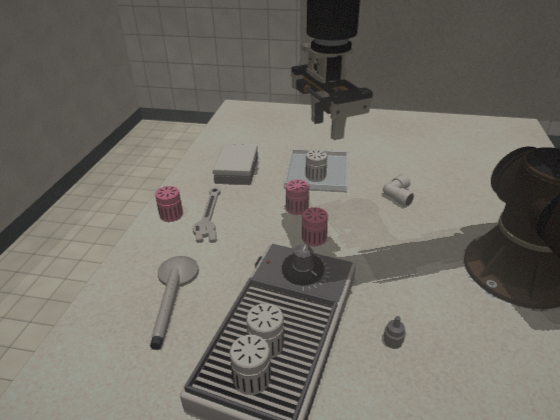

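View pics/d18c.png

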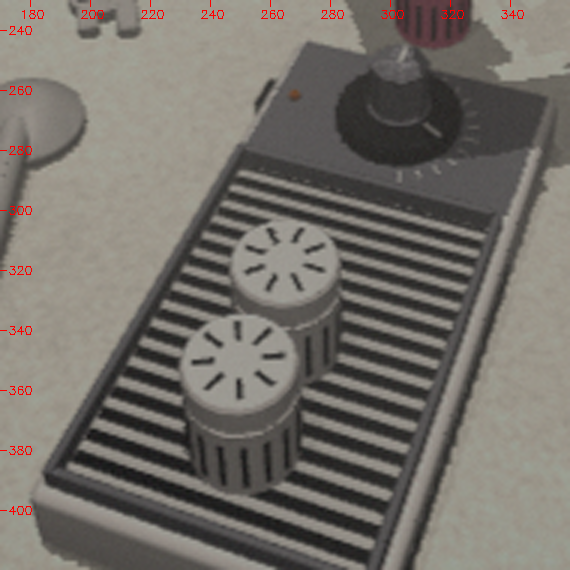

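Both damp cans are upright on the grille, the dry one is upright in the tray, the ring mark hasn't moved and the plumbing parts are where they were. Handing in.

```bash
python3 -c "
from plant import close_job
print(close_job())"
```

```text
the job is handed in; nothing more can be done
None
```

The job is done and handed in at about 43 s. `close_job()` reports no verdict, so what follows rests on my own checks.

- **Canisters:** there were three white ones. Two weighed about 4.9 N and 4.7 N (damp) and stand on the drier's grille. One weighed about 2.5 N (dry) and stands in the tray. The last pictures show all three upright, inside the rim or tray walls, and where I put them. I saw no canister knocked aside.
- **Timer:** I turned the knob about 242° clockwise to its end stop. I then let go and gripped it again in line with its flats. Within 0.04 rad of further turning the torque rose to 1.0 N·m, against about 0.06 N·m while it turns freely. Taking zero as the line pointing along the drier's −x, that is about 4.72 rad; that zero is my assumption.
- **Jaws against knob:** on the first push the jaws ran about 12° past the knob at the stop, which is why I checked it again.
- **Ring mark:** it sits in the same place in the side camera before and after, to within about half a pixel. One wrist-camera measurement differed by 2 mm, which is within the calibration error.
- **Plumbing parts:** they look unmoved in the pictures; I did not measure them. The gripper was clear of everything at the end.

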